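Turn the test-bake shortbread out onto the tasting plate

TASK

Using the cranked turner, move the round shortbread from the baking sheet to the white plate: slide the thin blade under it towards the sheet's turned-up edge, lift it clear on the blade, and tip the blade low over the plate so that the shortbread slides off the tilted blade and ends lying flat, right way up, in the plate's flat middle. Then lay the turner down with its blade flat on the bench, off the plate, and let go. Never touch the shortbread with the gripper, and leave the plate, the sugar tin, the flour shaker, the blue tin and the timer where they stand.

Things in the scene. Friction and masses are not known exactly. Their poses are not given: they have to be found in the camera images.
- turner_grip (a point): point on the black handle of the loose cranked turner (160 g), on its centre line, 38 mm below its top end. Axes: the turner's, z up and x from handle to blade edge while the blade lies flat (as at the start; this point is then 77 mm up). The flat-sided handle, 22 mm wide in y, 26 mm deep, 98 mm long, rises back from the blade's heel along (-0.643, 0, 0.766): it leans 40 degrees
- turner_blade (a point): centre of the underside of the turner's steel blade, same axes; it lies at (+110, 0, -77) mm from turner_grip in the turner's axes. The blade is 104 mm long in x, 86 mm wide in y, 2 mm thick, thinning over the last 32 mm to 0.6 mm at the front edge, which is 52 mm ahead (+x). A bent neck, 18 x 4 mm, joins its heel to the handle
- shortbread_center (a point): centre, half-way up, of the loose round hard shortbread, golden with a crimped rim: 97 mm across, 13.5 mm thick, 90 g, z up. It lies right way up on the sheet; its underside is flat for 76 mm across and rises 4 mm to the rim, so a thin blade runs under it. Pushed, it slides along the sheet to the turned-up edge (friction about 0.3); on the blade (about 0.45) it slides only when tilted over 20 to 29 degrees
- sheet: dark steel baking sheet, 230 mm (x) by 210 mm (y), fixed to the bench; origin at the middle of its underside, z up. Its upper face is 3 mm above the bench. Three edges are flat and open; only the edge at +x (away from the robot) is turned up, as a wall 17 mm high whose inner face is at x = +112 mm. Behind it stand solid furniture and the microwave's door handle: draw back before swinging sideways
- plate: loose white ceramic plate, 236 mm across, 17 mm high (about 500 g); origin at the centre of its underside, z up. Its flat middle is 180 mm across and 5 mm above the bench, and the rim slopes up round it
- sugar_tin: small black open tin with sugar packets, 60 x 66 x 66 mm, stands between the sheet and the plate at the back: a bystander; origin at the centre of its underside
- flour_shaker: light steel flour shaker, 67 mm across and 110 mm high, at the left: a bystander; origin at the centre of its underside
- blue_tin: plain blue tin, 68 mm across and 87 mm high, at the right: a bystander; origin at the centre of its underside
- timer: round white kitchen timer with a red grip, 62 mm across and 40 mm high, at the right front: a bystander; origin at the centre of its underside

How it is judged:
By the outcome, as a careful person would: the job done as asked, in the order asked, and still so for the second after the job is handed in, with the robot touching nothing.
It also fails if it takes over 72 s, if anything falls off the work surface, if the arm or the gripper's body presses on something with over 40 N, if the wrist force passes 120 N, or if a joint passes its speed limit or range.

ROBOT

A 6-joint arm with a two-finger parallel gripper is mounted at the origin on a cart in front of the work surface, level with it; the furniture and walls round the work are solid. World frame = base frame: x ahead of the robot, y to its left, z up, the work surface at z = 0. Lengths are in m, angles in rad, forces in N, time in s.
With the tool pointing down it reaches from about 0.325 to 0.85 m from the base axis. Payload 15.5 kg.
Tool frame: the origin (TCP) lies between the finger pads; the fingertips stand tip_extent ahead of it and the grasp point (between the pads) lies 11 mm behind it (tip_extent is the distance from the TCP to the fingertips, in m); z points along the fingers, y is the direction in which the jaws open and shut (so a half turn about z gives the same grasp; the last joint's range is limited). The gripper opens to 91 mm and grips with 3 to 60 N. Pads are 32 mm wide; open, the fingers measure 118 mm over their backs; the gripper's body (76 mm by 178 mm) begins 60 mm behind the grasp point.
Start: joints at [1.149, 0.494, 1.345, -0, 1.302, -0.096], TCP at [0.201, 0.592, 0.222] pointing down, gripper open.
Joint ranges: [-2.91, 2.91], [-0.82, 2.16], [0.22, 2.67], [-1.22, 4.37], [0.12, 2.79], [-3.08, 3.08]. Speed limits (rad/s): [1.89, 1.89, 2.57, 3.01, 3.01, 3.01].

INTERFACE

Orientations are given as a rotation vector (axis times angle).
In Python, from station import read_state, capture, calibration, hand_in, tip_extent gives the robot as it stands. The module is installed in compiled form; this text tells all that it offers.
- The arm moves only by the shell command python3 -m creep 'ROWS' [OPENING] [FORCE]. ROWS is JSON, a list of rows, each an object of numbers: "tx", "ty", "tz": the shift along the tool's x, y, z in mm; "turn": the turn about the tool's z in degrees. In form: [{"tx": .., "ty": .., "tz": .., "turn": ..}, ...]. A call has 1 to 5 rows; each row shifts and turns the commanded pose from where the row before left it, along the tool's axes as they then stand; what a row does not reach is not made up. A row lasts 1/10 s, in which the tool goes at most 50 mm and 8.59 degrees, less where a joint would pass 70% of its speed; a pose out of reach is approached as far as the arm can. A call with a gripper value outside its range is refused whole. OPENING is the closure in counts, from 0 (fully open) to 255 (shut), set as the call begins (- or left out, the last holds). The fingers move at their own pace and stop on an object; FORCE is the grip in N (left out, the last holds). Time passes only in rows, so rows that do not move let the fingers close. It gives the time, the measured TCP pose, the force and the opening at its end, in the units of the state.
- read_state(): the state, without advancing time (a new reading comes with each control period).
- capture(name): name is "side" or "top" or "wrist"; returns the picture (480x640x3 uint8, blue, green, red); there is no depth.
- calibration(name): a dict with "mtx" (3x3 intrinsics, pixels), "rvec" (rotation vector, rad) and "tvec" (3), from world to camera coordinates, as OpenCV has them; the wrist camera has in their place "T_tool_cam" (4x4, takes a point from camera to tool coordinates, whose origin is the TCP and whose axes are the flange's). Camera axes: x right, y down, z forward; pixel columns grow to the right and rows downward; lengths in m; the calibration is good to about 2 mm. A picture is of the moment at which its call begins: read the wrist's pose just before it. calibration takes no time and is no camera call.
- hand_in(): hands the job in, once; it reports no verdict.
The state is a dict: "time_s": time; "q": joint angles; "qvel": joint speeds; "joint_torque": joint torques, N m; "tool_pos": TCP position; "ee_rot": TCP orientation; "force": force on the tool from outside, world axes, zero at the start; "ft_torque": the same for the moment, N m; "grip_width": opening from 0.0 (shut) to 1.0 (fully open).
Only numpy, scipy, OpenCV 4.12 (cv2) and the standard library are available. Lean on these libraries where they do the work, as an engineer would, in place of code of your own. Each camera call takes 0.05 s, during which the arm holds its last target.

## Working session

There is one attempt and no reset: what is moved stays moved. The work goes in short steps, Python scripts to look and compute and a shell command to move; the robot and the scene stay as the last step left them, time stands still between calls to the robot, and variables do not carry over. Pictures are saved under pics/ and viewed, and the job is handed in when it is done.

```bash
mkdir -p pics
python3 - <<'E'
from station import *
import cv2
s=read_state(); print(s); print(tip_extent if not callable(tip_extent) else tip_extent())
for n in ["side","top","wrist"]:
    cv2.imwrite(f"pics/{n}0.png",capture(n)); print(n,calibration(n))
E
```

```text
{'time_s': 0.0, 'q': array([ 1.14849269e+00,  4.94158772e-01,  1.34613975e+00,  6.58747606e-06,
        1.30249988e+00, -9.55062810e-02]), 'qvel': array([-0.0013366 ,  0.00158503, -0.00026897, -0.00156771,  0.00049052,
        0.00152708]), 'joint_torque': array([-1.62352968e-03, -8.78831291e+01, -3.81860662e+01,  7.05046719e-02,
        5.33305574e-02, -1.75143045e-04]), 'tool_pos': array([0.20047642, 0.59157893, 0.22135052]), 'ee_rot': array([-5.11002285e-01, -3.09943537e+00,  1.82812902e-03]), 'force': array([ 0.40124878, -0.12102773,  0.08647309]), 'ft_torque': array([0.00593916, 0.00027188, 0.0500016 ]), 'grip_width': 1.0001504022643888}
0.008
side {'mtx': array([[434.05586965,   0.        , 316.09798076],
       [  0.        , 434.05586965, 243.83470539],
       [  0.        ,   0.        ,   1.        ]]), 'rvec': array([ 2.02769752, -0.66185467,  0.36446953]), 'tvec': array([-0.46877984,  0.23954711,  1.03593492])}
top {'mtx': array([[517.74863225,   0.        , 307.79707878],
       [  0.        , 517.74863225, 237.97551255],
       [  0.        ,   0.        ,   1.        ]]), 'rvec': array([ 2.12581888, -2.12727277,  0.1839235 ]), 'tvec': array([-0.04021432,  0.5783401 ,  1.53719785])}
wrist {'mtx': array([[342.53184548,   0.        , 320.88405215],
       [  0.        , 342.53184548, 237.89320947],
       [  0.        ,   0.        ,   1.        ]]), 'T_tool_cam': array([[ 4.95782208e-04, -9.62076387e-01, -2.72779726e-01,
         7.64309110e-02],
       [ 9.99999490e-01,  7.16992059e-04, -7.11266842e-04,
         1.73325865e-04],
       [ 8.79873931e-04, -2.72779234e-01,  9.62076252e-01,
        -1.62421234e-01],
       [ 0.00000000e+00,  0.00000000e+00,  0.00000000e+00,
         1.00000000e+00]])}
```

View pics/top0.png

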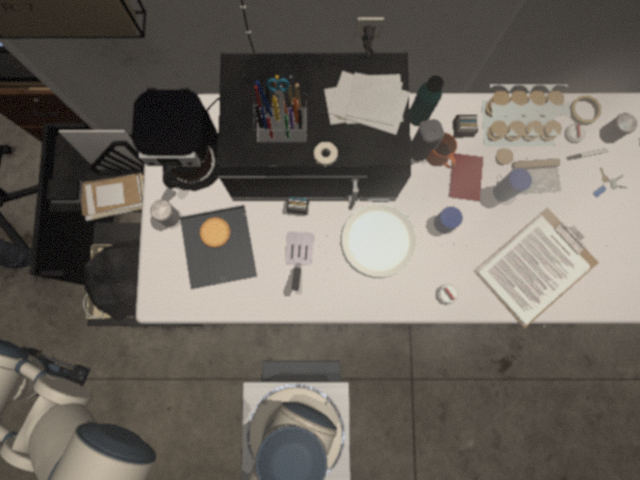

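View pics/side0.png

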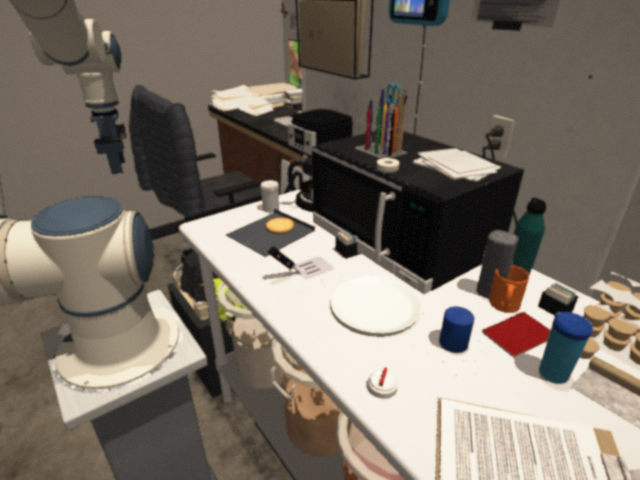

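View pics/wrist0.png

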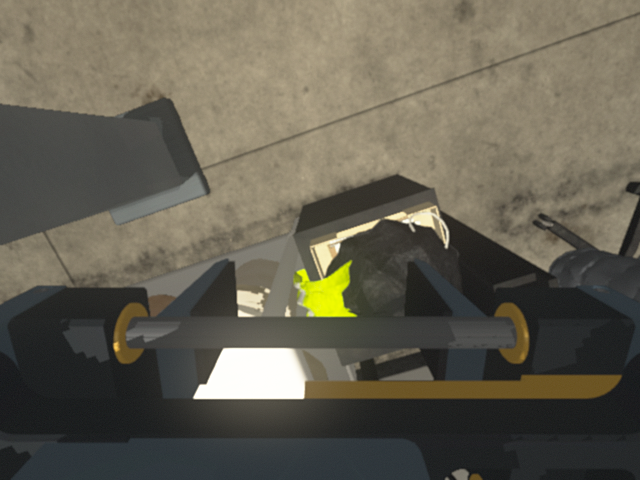

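```bash
cat > h.py <<'E'
import numpy as np, cv2
from station import *
from scipy.spatial.transform import Rotation as R
def cam(n,T=None):
    c=calibration(n); K=c["mtx"]
    if n=="wrist":
        M=T@c["T_tool_cam"]; return K,M[:3,:3],M[:3,3]
    r=cv2.Rodrigues(np.array(c["rvec"]))[0]; return K,r.T,-r.T@np.array(c["tvec"])
def tool(s):
    T=np.eye(4);T[:3,:3]=R.from_rotvec(s["ee_rot"]).as_matrix();T[:3,3]=s["tool_pos"];return T
def ray(n,px,z,T=None):
    K,Rm,o=cam(n,T); p=np.atleast_2d(px).astype(float)
    d=np.c_[p,np.ones(len(p))]@np.linalg.inv(K).T@Rm.T
    return o+d*((z-o[2])/d[:,2])[:,None]
def proj(n,P,T=None):
    K,Rm,o=cam(n,T); q=(np.atleast_2d(P)-o)@Rm@K.T
    return q[:,:2]/q[:,2:]
E
python3 - <<'E'
from h import *
t=cv2.imread("pics/top0.png"); s=cv2.imread("pics/side0.png")
cv2.imwrite("pics/topz.png",cv2.resize(t[180:310,140:480],None,fx=2.35,fy=2.35*1.0,interpolation=cv2.INTER_CUBIC))
cv2.imwrite("pics/sidez.png",cv2.resize(s[170:350,210:430],None,fx=3.3,fy=3.3,interpolation=cv2.INTER_CUBIC))
hsv=cv2.cvtColor(t,cv2.COLOR_BGR2HSV)
m=cv2.inRange(hsv,(8,110,90),(30,255,255)); m[:200]=0;m[260:]=0;m[:,:190]=0;m[:,250:]=0
c=max(cv2.findContours(m,0,1)[0],key=cv2.contourArea);e=cv2.fitEllipse(c);print(e,ray("top",e[0],.013))
hs=cv2.cvtColor(s,cv2.COLOR_BGR2HSV)
m=cv2.inRange(hs,(8,110,90),(30,255,255)); m[:210]=0;m[240:]=0;m[:,:255]=0;m[:,300:]=0
c=max(cv2.findContours(m,0,1)[0],key=cv2.contourArea);e=cv2.fitEllipse(c);print(e,ray("side",e[0],.011))
# sheet corners
roi=np.zeros(t.shape[:2],np.uint8);roi[200:292,176:262]=255
m=cv2.inRange(hsv,(0,0,0),(180,255,95))&roi
m=cv2.morphologyEx(m,cv2.MORPH_CLOSE,np.ones((5,5)))
c=max(cv2.findContours(m,0,1)[0],key=cv2.contourArea);q=cv2.approxPolyDP(cv2.convexHull(c),5,True)[:,0];print(q,ray("top",q,.003))
r=cv2.minAreaRect(c);print(r,ray("top",cv2.boxPoints(r),.003))
# plate
m=cv2.inRange(hsv,(30,4,180),(100,60,255)); m[:,:338]=0;m[:,418:]=0;m[:200]=0;m[280:]=0
for k in sorted(cv2.findContours(m,0,1)[0],key=cv2.contourArea)[-2:]:
    if len(k)>5:
        e=cv2.fitEllipse(k);print("plate",e,ray("top",e[0],.017))
E
```

```text
((214.50425720214844, 231.92527770996094), (28.55255126953125, 29.556562423706055), 69.79542541503906) [[0.60487572 0.25367842 0.013     ]]
((279.8526611328125, 224.64259338378906), (15.423556327819824, 28.246501922607422), 86.12013244628906) [[0.61320261 0.26388073 0.011     ]]
[[242 206]
 [254 274]
 [192 287]
 [176 214]] [[0.69115312 0.17015582 0.003     ]
 [0.47276524 0.12778885 0.003     ]
 [0.43230246 0.32018262 0.003     ]
 [0.66520874 0.38046104 0.003     ]]
((215.05406188964844, 245.32432556152344), (74.63712310791016, 68.38996887207031), 80.53767395019531) [[0.66477012 0.38303347 0.003     ]
 [0.70137944 0.16830312 0.003     ]
 [0.46488719 0.12477557 0.003     ]
 [0.42995848 0.33423886 0.003     ]]
plate ((377.8077087402344, 240.2528076171875), (58.27747344970703, 60.24864196777344), 114.04981231689453) [[ 0.57696757 -0.25964129  0.017     ]]
```

View pics/topz.png

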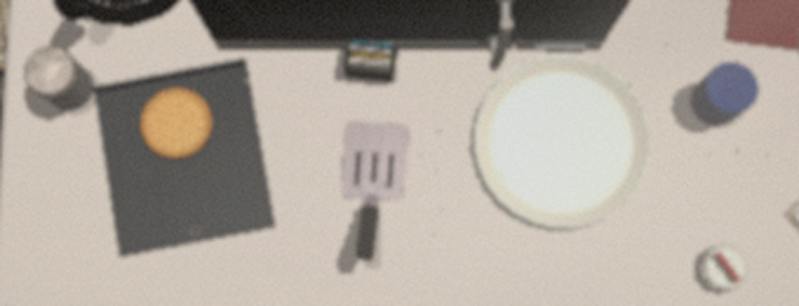

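View pics/sidez.png

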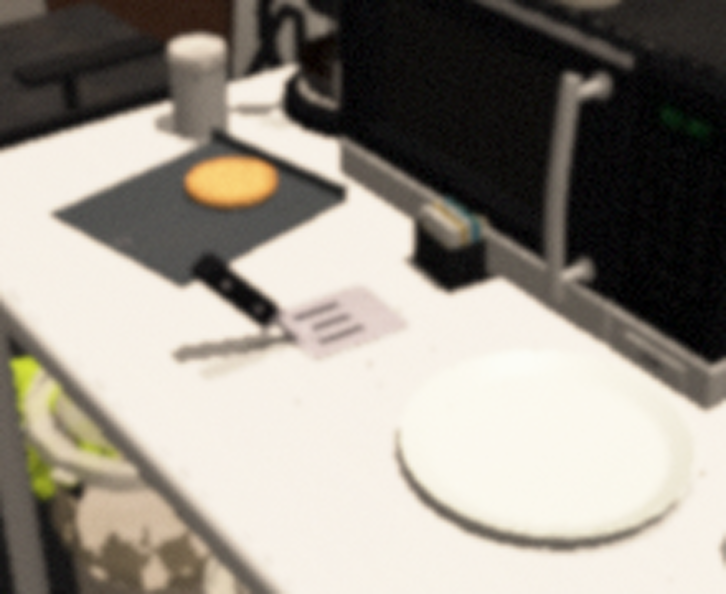

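Run:
```python
from h import *
t=cv2.imread("pics/top0.png");hsv=cv2.cvtColor(t,cv2.COLOR_BGR2HSV)
z=lambda x,y:(140+x/2.35,180+y/2.35)
bl=ray("top",[z(344,122),z(410,127),z(403,200),z(341,196)],.002);print(bl,bl.mean(0))
d=(bl[0]+bl[1]-bl[2]-bl[3]);print("yaw",np.degrees(np.arctan2(d[1],d[0])))
print("neck",ray("top",[z(372,200)],.004),"handle top",ray("top",[z(365,258)],.1))
s=read_state();T=tool(s);print(T)
print("sugar",ray("top",[z(370,60)],.06),"plate mid",ray("top",[z(560,142)],.005))
```

```text
[[ 0.60674792  0.02754492  0.002     ]
 [ 0.59977965 -0.06152111  0.002     ]
 [ 0.50071286 -0.05193157  0.002     ]
 [ 0.50615945  0.03084411  0.002     ]] [ 0.55334997 -0.01376591  0.002     ]
yaw -3.693602266262547
neck [[ 0.50049723 -0.01061521  0.004     ]] handle top [[ 0.41590454 -0.00435672  0.1       ]]
[[-9.47058677e-01  3.21060353e-01 -3.34881143e-04  2.00554248e-01]
 [ 3.21060521e-01  9.47058352e-01 -7.87007579e-04  5.91685377e-01]
 [ 6.44750516e-05 -8.52859471e-04 -9.99999634e-01  2.21491794e-01]
 [ 0.00000000e+00  0.00000000e+00  0.00000000e+00  1.00000000e+00]]
sugar [[ 0.6784996  -0.00873688  0.06      ]] plate mid [[ 0.57850613 -0.2627627   0.005     ]]
```

```bash
python3 -m creep '[{"tx":-32,"ty":-37},{"tx":-32,"ty":-37},{"tx":-32,"ty":-37},{"tx":-32,"ty":-37},{"tx":-32,"ty":-37}]' 0 60; python3 -m creep '[{"tx":-32,"ty":-37},{"tx":-32,"ty":-37},{"tx":-32,"ty":-37},{"tx":-32,"ty":-37},{"tx":-32,"ty":-37}]'; python3 -m creep '[{"tx":-32,"ty":-37},{"tx":-32,"ty":-37},{"tx":-32,"ty":-37},{"turn":-8},{"turn":-7}]'; python3 -m creep '[{"tx":0}]'
cat > w.py <<'E'
import sys
from h import *
s=read_state();np.set_printoptions(precision=4,suppress=True);T=tool(s)
im=capture("wrist");cv2.imwrite(f"pics/{sys.argv[1]}.png",im);np.save(f"pics/{sys.argv[1]}.npy",T)
print(s["time_s"],T[:3,3],"xaxis",np.degrees(np.arctan2(T[1,0],T[0,0])),s["force"],s["ft_torque"],s["grip_width"])
E
python3 w.py w1
```

```text
0.15 [0.2006 0.5917 0.2215] xaxis 161.27292710796817 [-0.0831 -0.6542 -0.7172] [-0.0165 -0.0023 -0.0129] 1.0025074671261638invalid input at $[0]: expected keys tx, ty, tz, turn
invalid input at $[0]: expected keys tx, ty, tz, turn
invalid input at $[0]: expected keys tx, ty, tz, turn
invalid input at $[0]: expected keys tx, ty, tz, turn
```

View pics/w1.png

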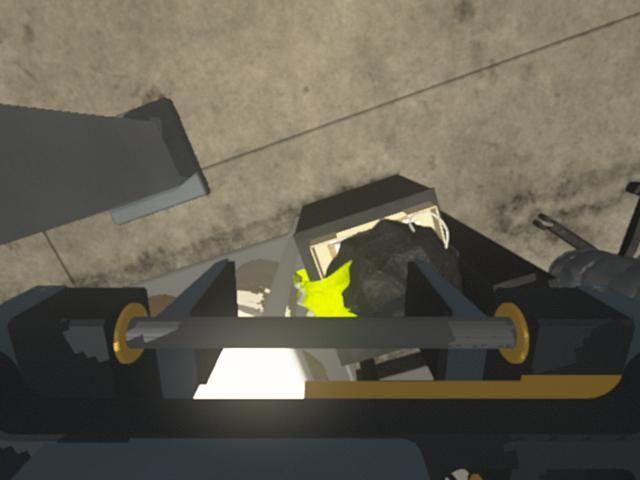

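All four keys are needed; nothing moved.

```bash
python3 -m creep '[{"tx":-32,"ty":-37,"tz":0,"turn":0},{"tx":-32,"ty":-37,"tz":0,"turn":0},{"tx":-32,"ty":-37,"tz":0,"turn":0},{"tx":-32,"ty":-37,"tz":0,"turn":0},{"tx":-32,"ty":-37,"tz":0,"turn":0}]' 0 60
```

```text
time_s: 0.7
tool_pos: [0.293, 0.3636, 0.2219]
ee_rot: [0.51, 3.1, 0.0]
force: [1.4, -0.1, 0.4]
grip_width: 1.001
```

```bash
python3 -m creep '[{"tx":-32,"ty":-37,"tz":0,"turn":0},{"tx":-32,"ty":-37,"tz":0,"turn":0},{"tx":-32,"ty":-37,"tz":0,"turn":0},{"tx":-32,"ty":-37,"tz":0,"turn":0},{"tx":-32,"ty":-37,"tz":0,"turn":0}]'; python3 -m creep '[{"tx":-32,"ty":-37,"tz":0,"turn":0},{"tx":-32,"ty":-37,"tz":0,"turn":0},{"tx":-32,"ty":-37,"tz":0,"turn":0},{"tx":0,"ty":0,"tz":0,"turn":-8},{"tx":0,"ty":0,"tz":0,"turn":-7}]'; python3 -m creep '[{"tx":0,"ty":0,"tz":0,"turn":0}]'; python3 w.py w1
```

```text
time_s: 1.2
tool_pos: [0.3853, 0.1369, 0.2221]
ee_rot: [0.511, 3.099, 0.0]
force: [0.9, 0.1, 0.1]
grip_width: 1.001
time_s: 1.7
tool_pos: [0.4405, 0.0012, 0.2218]
ee_rot: [-0.099, -3.14, -0.0]
force: [-0.8, -0.2, -0.5]
grip_width: 0.999
time_s: 1.8
tool_pos: [0.4401, 0.0024, 0.2218]
ee_rot: [-0.1, -3.14, -0.0]
force: [0.4, -0.1, 1.0]
grip_width: 0.998
1.8 [0.4401 0.0024 0.2218] xaxis 176.35149120921133 [ 0.3803 -0.0889  0.9736] [ 0.0032  0.0371 -0.0543] 0.9984442284728969
```

View pics/w1.png

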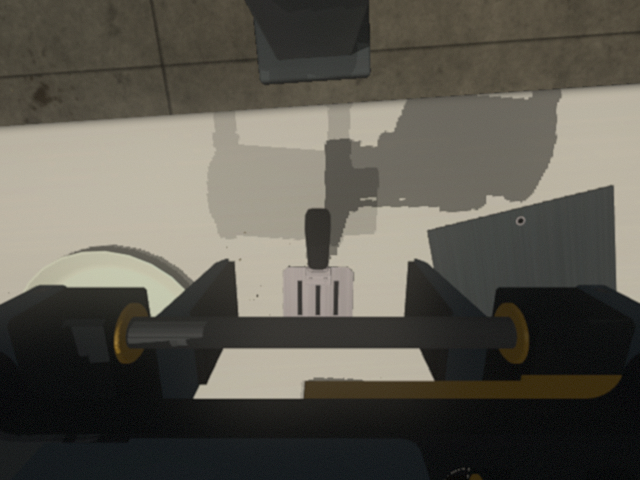

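Run:
```python
from h import *
np.set_printoptions(precision=4,suppress=True)
T=np.load("pics/w1.npy");im=cv2.imread("pics/w1.png")
hsv=cv2.cvtColor(im,cv2.COLOR_BGR2HSV)
print(hsv[300,290],hsv[300,270],hsv[240,318],hsv[240,290],hsv[280,320])
sub=im[200:320,270:370]; cv2.imwrite("pics/w1z.png",cv2.resize(sub,None,fx=5,fy=5,interpolation=cv2.INTER_NEAREST))
sh=ray("wrist",[(429,230),(613,186)],.003,T);d=sh[0]-sh[1];print("sheet near corners",sh,np.linalg.norm(d),"normal yaw",np.degrees(np.arctan2(d[0],-d[1])))
```

```text
[ 12  26 165] [ 22  30 188] [17 33 54] [ 21  32 190] [ 12  26 167]
sheet near corners [[0.47   0.1247 0.003 ]
 [0.4323 0.3271 0.003 ]] 0.20581416398205682 normal yaw 10.554324940137418
```

View pics/w1z.png

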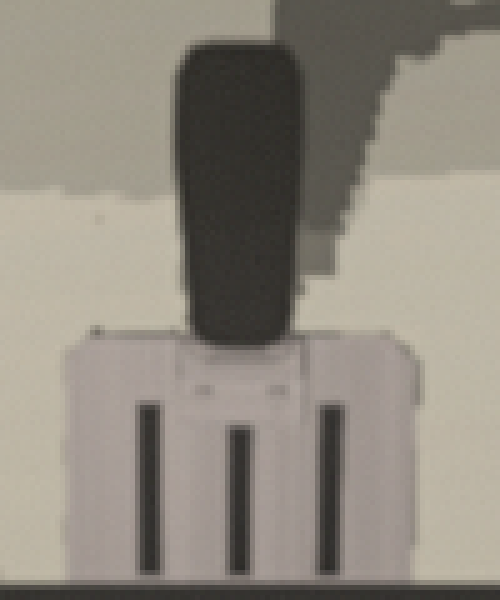

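Run:
```python
from h import *
np.set_printoptions(precision=4,suppress=True)
T=np.load("pics/w1.npy")
h=ray("wrist",[(283.2,266.6),(353.2,266.6),(283.4,315),(352.4,315)],.002,T);print(h,np.linalg.norm(h[0]-h[1]))
mid0=(h[0]+h[1])/2;mid1=(h[2]+h[3])/2;d=mid1-mid0
print("blade yaw (mid)",np.degrees(np.arctan2(d[1],d[0])))
e=h[1]-h[0];print("heel yaw",np.degrees(np.arctan2(-e[0],e[1])))
s=ray("wrist",[(270+149/5,200+405/5),(270+149/5,200+573/5),(270+330/5,281),(270+330/5,200+573/5),(270+240/5,200+428/5),(270+240/5,200+573/5)],.002,T)
for a in (0,2,4):
  d=s[a+1]-s[a];print("slot yaw",np.degrees(np.arctan2(d[1],d[0])))
print("top rear",ray("wrist",[(317.8,208.6)],.098,T))
y=np.radians(-4);u=np.array([np.cos(y),np.sin(y),0])
print("grip est",mid0+u*(52-110)/1000)
```

```text
[[ 0.5044 -0.0468  0.002 ]
 [ 0.5096  0.0362  0.002 ]
 [ 0.568  -0.0525  0.002 ]
 [ 0.5734  0.0328  0.002 ]] 0.08315534400249577
blade yaw (mid) -4.076103310849166
heel yaw -3.6007875958941113
slot yaw -4.580112413442221
slot yaw -2.9317935286111743
slot yaw -3.751389883740837
top rear [[0.4188 0.001  0.098 ]]
grip est [ 0.4492 -0.0012  0.002 ]
```

```bash
python3 -m creep '[{"tx":-9,"ty":-3,"tz":16,"turn":0},{"tx":0,"ty":0,"tz":40,"turn":0},{"tx":0,"ty":0,"tz":40,"turn":0},{"tx":0,"ty":0,"tz":40,"turn":0},{"tx":0,"ty":0,"tz":20,"turn":0}]'; python3 -m creep '[{"tx":0,"ty":0,"tz":0,"turn":0}]'; python3 w.py w2
```

```text
time_s: 2.35
tool_pos: [0.4477, -0.0002, 0.0635]
ee_rot: [-0.108, -3.137, -0.0]
force: [-0.0, -0.3, 0.5]
grip_width: 1.004
time_s: 2.45
tool_pos: [0.4474, -0.0002, 0.0639]
ee_rot: [-0.106, -3.135, -0.001]
force: [0.4, -0.2, 0.6]
grip_width: 1.0
2.45 [ 0.4474 -0.0002  0.0639] xaxis 176.11757497287377 [ 0.3908 -0.2071  0.6428] [ 0.0366  0.038  -0.0121] 0.9998712780158858
```

View pics/w2.png

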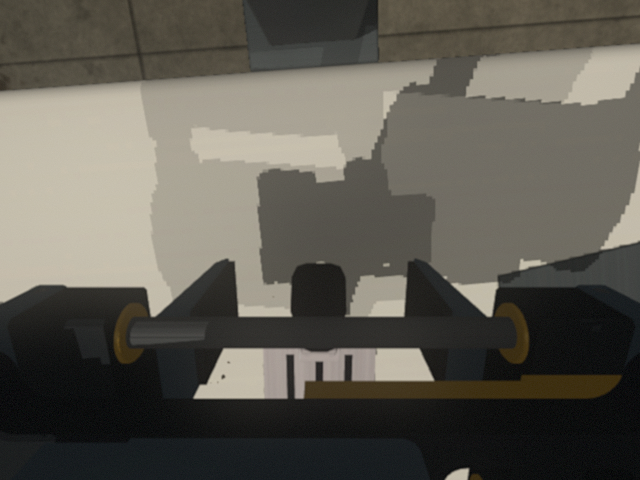

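```bash
python3 -m creep '[{"tx":0,"ty":0,"tz":0,"turn":0},{"tx":0,"ty":0,"tz":0,"turn":0},{"tx":0,"ty":0,"tz":0,"turn":0},{"tx":0,"ty":0,"tz":0,"turn":0},{"tx":0,"ty":0,"tz":0,"turn":0}]' 255 60;python3 -m creep '[{"tx":0,"ty":0,"tz":0,"turn":0},{"tx":0,"ty":0,"tz":0,"turn":0},{"tx":0,"ty":0,"tz":0,"turn":0}]'; python3 w.py w3
```

```text
time_s: 3.0
tool_pos: [0.4492, -0.0008, 0.0663]
ee_rot: [0.102, 3.139, -0.0]
force: [0.3, -0.4, 0.1]
grip_width: 0.596
time_s: 3.3
tool_pos: [0.4489, -0.0007, 0.0659]
ee_rot: [-0.102, -3.14, -0.0]
force: [0.5, -0.9, -0.7]
grip_width: 0.326
3.3 [ 0.4489 -0.0007  0.0659] xaxis 176.27476484267672 [ 0.5035 -0.8893 -0.7056] [ 0.0612 -0.0045  0.0517] 0.32598445880542404
```

View pics/w3.png

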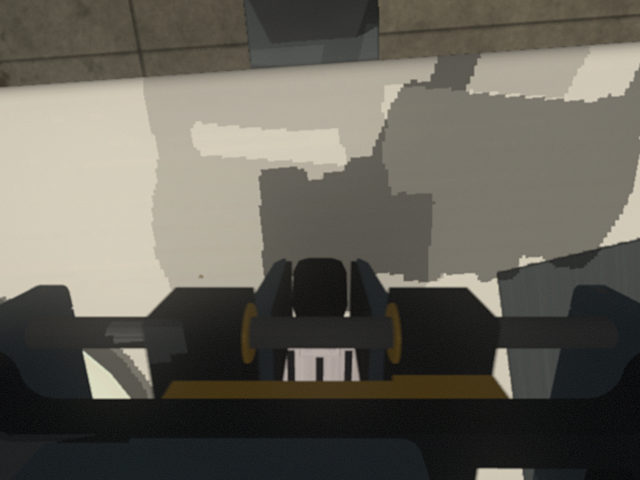

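```bash
python3 -m creep '[{"tx":0,"ty":0,"tz":0,"turn":0},{"tx":0,"ty":0,"tz":0,"turn":0},{"tx":0,"ty":0,"tz":0,"turn":0}]'
python3 - <<'E'
from h import *
np.set_printoptions(precision=4,suppress=True)
z=lambda x,y:(210+x/3.3,170+y/3.3)
for n in("side","top"): print(n,cam(n)[2])
print("sheet corners side: L, front",ray("side",[z(55,213),z(183,282)],.003))
print("right back corner",ray("side",[z(343,200)],.003))
print("short ext L,R,top,bot",ray("side",[z(184,180),z(279,183)],.012),ray("side",[z(232,155)],.0165),ray("side",[z(232,209)],.007))
E
```

```text
time_s: 3.65
tool_pos: [0.449, -0.0007, 0.0659]
ee_rot: [-0.102, -3.14, 0.0]
force: [-0.2, -0.0, 1.6]
grip_width: 0.24
side [-0.0644 -0.8977  0.735 ]
top [ 0.2982 -0.048   1.6149]
sheet corners side: L, front [[0.4377 0.3249 0.003 ]
 [0.477  0.1307 0.003 ]]
right back corner [[0.6923 0.1695 0.003 ]]
short ext L,R,top,bot [[0.573  0.2924 0.012 ]
 [0.6502 0.2266 0.012 ]] [[0.6399 0.3034 0.0165]] [[0.5854 0.2165 0.007 ]]
```

```bash
python3 -m creep '[{"tx":0,"ty":0,"tz":-5,"turn":0},{"tx":0,"ty":0,"tz":-15,"turn":0},{"tx":0,"ty":0,"tz":-20,"turn":0},{"tx":0,"ty":0,"tz":-15,"turn":0},{"tx":0,"ty":0,"tz":-5,"turn":0}]'; python3 -m creep '[{"tx":17,"ty":41,"tz":0,"turn":0},{"tx":17,"ty":41,"tz":0,"turn":0},{"tx":18,"ty":42,"tz":0,"turn":0},{"tx":18,"ty":42,"tz":0,"turn":0},{"tx":18,"ty":42,"tz":0,"turn":0}]'; python3 -m creep '[{"tx":0,"ty":0,"tz":0,"turn":-7},{"tx":0,"ty":0,"tz":0,"turn":-7},{"tx":0,"ty":0,"tz":0,"turn":0}]'; python3 w.py w4
python3 - <<'E'
from h import *
s=capture("side");t=capture("top")
cv2.imwrite("pics/s4.png",cv2.resize(s[150:330,190:410],None,fx=3.3,fy=3.3,interpolation=cv2.INTER_CUBIC))
cv2.imwrite("pics/t4.png",cv2.resize(t[180:340,150:350],None,fx=3.6,fy=3.6,interpolation=cv2.INTER_CUBIC))
E
```

```text
time_s: 4.15
tool_pos: [0.4495, -0.0008, 0.1273]
ee_rot: [0.102, 3.138, -0.0]
force: [-0.4, -0.3, -1.6]
grip_width: 0.239
time_s: 4.65
tool_pos: [0.3736, 0.214, 0.1257]
ee_rot: [-0.103, -3.14, 0.0]
force: [1.2, 0.1, -0.9]
grip_width: 0.237
time_s: 4.95
tool_pos: [0.3742, 0.2129, 0.1256]
ee_rot: [0.287, -3.128, 0.0]
force: [0.5, 0.0, -1.6]
grip_width: 0.237
4.95 [0.3742 0.2129 0.1256] xaxis -169.52436041379528 [ 0.5122  0.0233 -1.5598] [ 0.0155  0.1425 -0.041 ] 0.23685974474015736
```

View pics/s4.png

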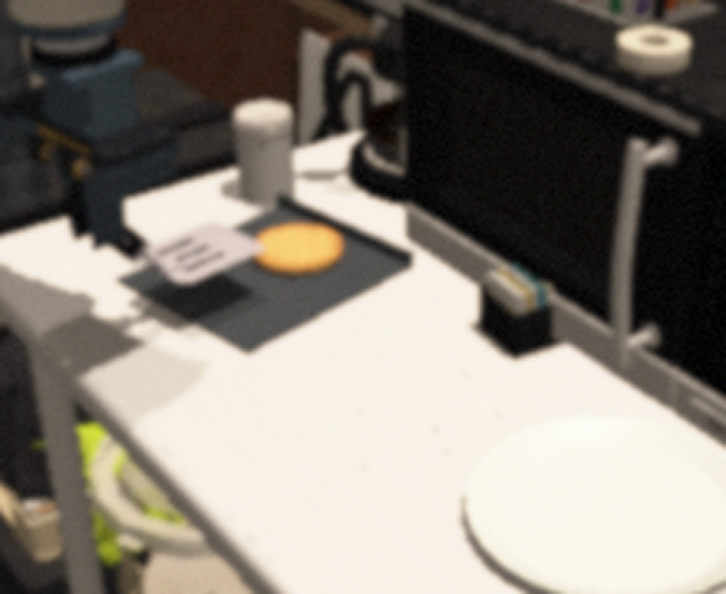

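View pics/t4.png

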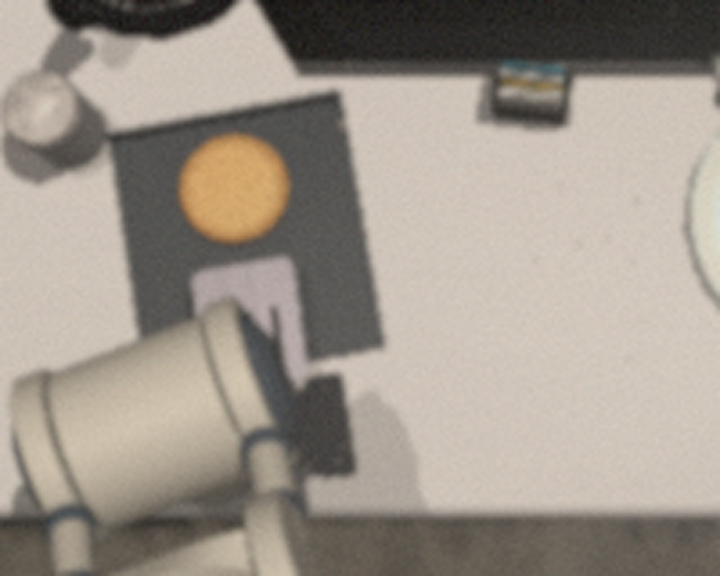

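View pics/w4.png

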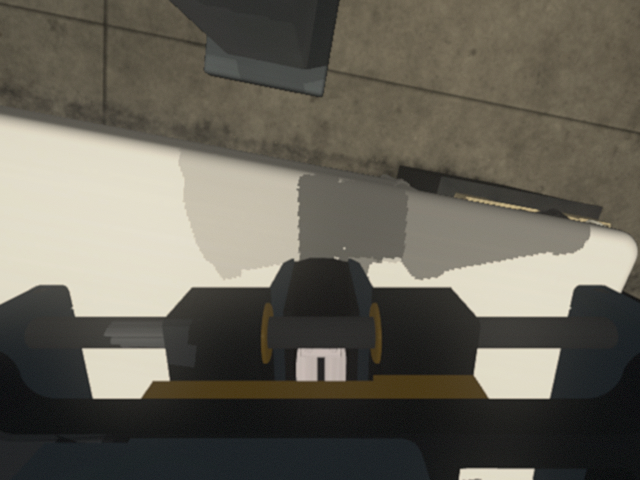

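Run:
```python
from h import *
np.set_printoptions(precision=4,suppress=True)
ft=lambda x,y:(150+x/3.6,180+y/3.6); fs=lambda x,y:(190+x/3.3,150+y/3.3)
def tri(a,b):
    A=[];
    for n,p in(("top",a),("side",b)):
        K,Rm,o=cam(n);P=K@np.c_[Rm.T,-Rm.T@o];A.append(P)
    X=cv2.triangulatePoints(A[0],A[1],np.array(a,float),np.array(b,float));return X[:3,0]/X[3,0]
fr=tri(ft(296,257),fs(263,246));fl=tri(ft(192,268),fs(210,222));print(fr,fl,np.linalg.norm(fr-fl))
th=np.radians(10.5);u=np.array([np.cos(th),np.sin(th)]);v=np.array([-u[1],u[0]]);O=np.array([.564,.247])
for z in(.06,.065): 
  f=ray("top",[ft(296,257),ft(192,268)],z)[:,:2].mean(0);print("front sheet xy",(f-O)@u,(f-O)@v)
c=ray("top",[ft(235,188)],.0165)[0,:2];print("short",c,(c-O)@u,(c-O)@v)
g=np.array([.3742,.2129]);print("grip",(g-O)@u,(g-O)@v)
print("wall base corners",[((ray("top",[ft(*p)],.02)[0,:2]-O)@u,(ray("top",[ft(*p)],.02)[0,:2]-O)@v) for p in((108,132),(338,93))])
print("near right",[(ray("top",[ft(383,345)],.003)[0,:2]-O)@np.c_[u,v]])
```

```text
[0.533  0.1879 0.0706] [0.5241 0.2768 0.0628] 0.08967242979883179
front sheet xy -0.035084887017727044 -0.007928748051593795
front sheet xy -0.035985220949229506 -0.00868014862784752
short [0.6033 0.2506] 0.039242443036722516 -0.0036583823665041993
grip -0.1928360128749208 0.0010593103904787409
wall base corners [(np.float64(0.10833675698687686), np.float64(0.09781053130691784)), (np.float64(0.10596262232845102), np.float64(-0.10620630095997387))]
near right [array([-0.1185, -0.107 ])]
```

```bash
python3 -m creep '[{"tx":0,"ty":0,"tz":20,"turn":-1.5},{"tx":0,"ty":0,"tz":20,"turn":0},{"tx":0,"ty":0,"tz":10,"turn":0},{"tx":0,"ty":0,"tz":2,"turn":0},{"tx":0,"ty":0,"tz":0,"turn":0}]'; python3 w.py w5;  python3 - <<'E'
from h import *
s=capture("side");t=capture("top")
cv2.imwrite("pics/s5.png",cv2.resize(s[180:270,215:335],None,fx=6,fy=6,interpolation=cv2.INTER_CUBIC))
cv2.imwrite("pics/t5.png",cv2.resize(t[190:300,160:270],None,fx=5,fy=5,interpolation=cv2.INTER_CUBIC))
E
```

```text
time_s: 5.6
tool_pos: [0.3748, 0.2124, 0.074]
ee_rot: [0.32, -3.125, 0.0]
force: [0.7, -0.0, -1.7]
grip_width: 0.24
5.6 [0.3748 0.2124 0.074 ] xaxis -168.29872542364544 [ 0.718  -0.0206 -1.7226] [ 0.0137  0.1842 -0.0031] 0.24014024491763655
```

View pics/s5.png

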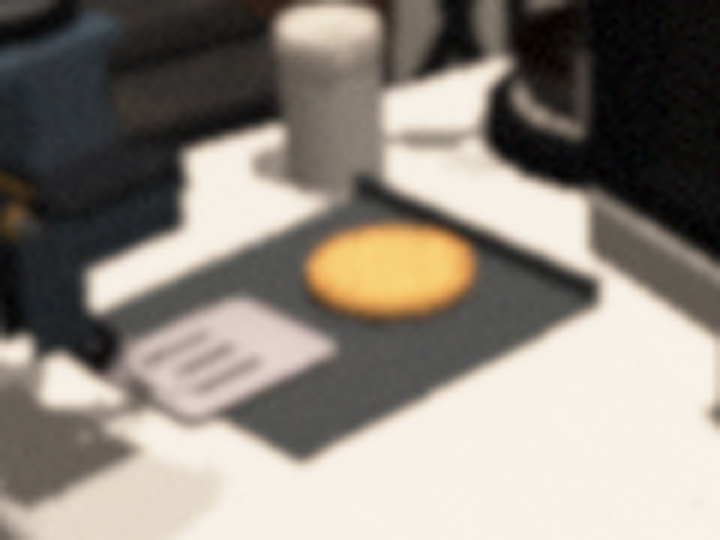

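View pics/t5.png

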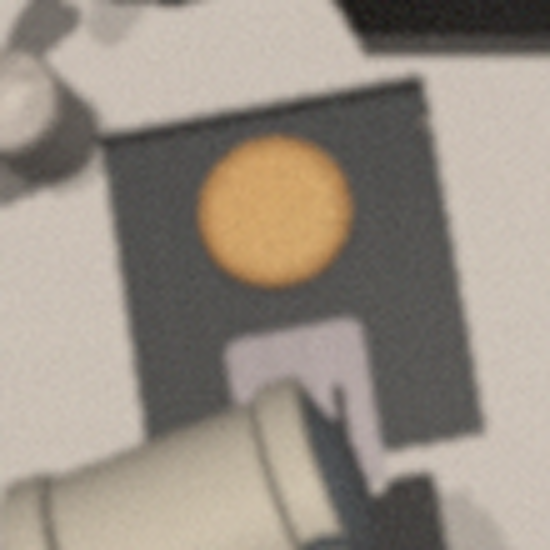

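```bash
python3 -m creep '[{"tx":0,"ty":0,"tz":3,"turn":0},{"tx":0,"ty":0,"tz":2,"turn":0},{"tx":0,"ty":0,"tz":0,"turn":0}]'; python3 w.py w6;python3 -m creep '[{"tx":0,"ty":0,"tz":1,"turn":0},{"tx":0,"ty":0,"tz":0,"turn":0}]'; python3 w.py w6
```

```text
time_s: 6.05
tool_pos: [0.3749, 0.2126, 0.0689]
ee_rot: [-0.322, 3.125, 0.0]
force: [0.5, 0.3, -0.9]
grip_width: 0.237
6.05 [0.3749 0.2126 0.0689] xaxis -168.22352668901036 [ 0.5386  0.2921 -0.9151] [ 0.0056  0.0728 -0.015 ] 0.2373167967941645
time_s: 6.3
tool_pos: [0.3744, 0.2124, 0.0683]
ee_rot: [0.322, -3.125, 0.0]
force: [-4.0, -2.7, 14.7]
grip_width: 0.241
6.3 [0.3744 0.2124 0.0683] xaxis -168.23118179181614 [-3.9702 -2.6856 14.675 ] [-0.512   0.0781 -0.2429] 0.2405699884909215
```

```bash
python3 -m creep '[{"tx":-4,"ty":0,"tz":-0.4,"turn":0},{"tx":-6,"ty":0,"tz":0,"turn":0},{"tx":-6,"ty":0,"tz":0,"turn":0},{"tx":-6,"ty":0,"tz":0,"turn":0},{"tx":-6,"ty":0,"tz":0,"turn":0}]'; python3 w.py w7
```

```text
time_s: 6.85
tool_pos: [0.402, 0.2182, 0.0685]
ee_rot: [0.322, -3.124, 0.0]
force: [-5.1, -0.9, 12.5]
grip_width: 0.236
6.85 [0.402  0.2182 0.0685] xaxis -168.22873639919183 [-5.0836 -0.8979 12.4718] [-0.1934  0.6922  0.0188] 0.236325525786827
```

```bash
python3 -m creep '[{"tx":-5,"ty":0,"tz":-0.4,"turn":0},{"tx":-5,"ty":0,"tz":0,"turn":0},{"tx":-5,"ty":0,"tz":0,"turn":0},{"tx":-5,"ty":0,"tz":0,"turn":0},{"tx":-5,"ty":0,"tz":0,"turn":0}]'; python3 w.py w7;python3 - <<'E'
from h import *
s=capture("side");t=capture("top")
cv2.imwrite("pics/s7.png",cv2.resize(s[180:270,215:335],None,fx=6,fy=6,interpolation=cv2.INTER_CUBIC))
cv2.imwrite("pics/t7.png",cv2.resize(t[190:300,160:270],None,fx=5,fy=5,interpolation=cv2.INTER_CUBIC))
E
```

```text
time_s: 7.4
tool_pos: [0.427, 0.2234, 0.0686]
ee_rot: [0.322, -3.125, 0.0]
force: [-1.2, 0.3, -1.7]
grip_width: 0.241
7.4 [0.427  0.2234 0.0686] xaxis -168.22634104938697 [-1.1999  0.254  -1.6699] [-0.0145  0.4085 -0.053 ] 0.24140354799037228
```

View pics/s7.png

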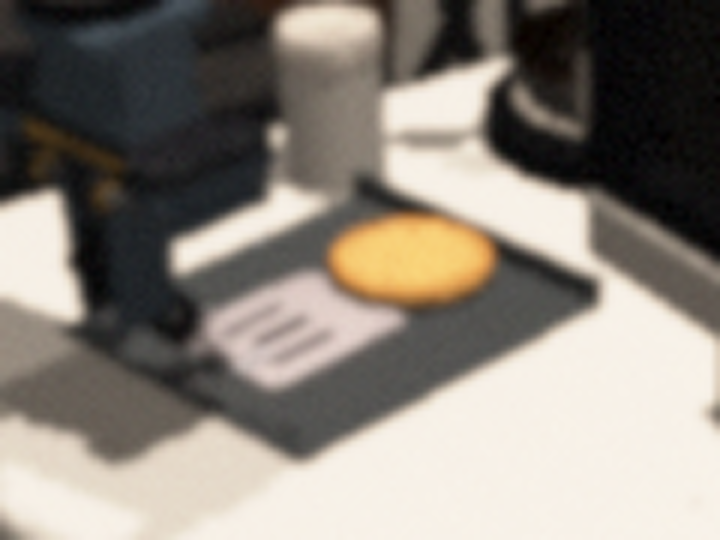

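View pics/t7.png

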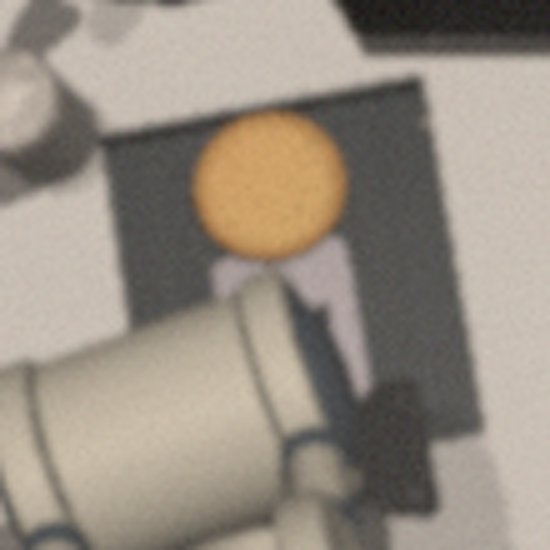

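```bash
python3 -m creep '[{"tx":-5,"ty":0,"tz":0.2,"turn":0},{"tx":-5,"ty":0,"tz":0,"turn":0},{"tx":-5,"ty":0,"tz":0,"turn":0},{"tx":-5,"ty":0,"tz":0,"turn":0},{"tx":-5,"ty":0,"tz":0,"turn":0}]'; python3 w.py w8;python3 -c "
from h import *
s=capture('side')
cv2.imwrite('pics/s8.png',cv2.resize(s[180:270,215:335],None,fx=6,fy=6,interpolation=cv2.INTER_CUBIC))"
```

```text
time_s: 8.05
tool_pos: [0.4513, 0.2285, 0.0686]
ee_rot: [0.322, -3.125, 0.0]
force: [-2.7, -0.9, 3.7]
grip_width: 0.235
8.05 [0.4513 0.2285 0.0686] xaxis -168.22438580615145 [-2.7314 -0.9329  3.734 ] [-0.0212  0.5195 -0.0152] 0.2350399970984171
```

View pics/s8.png

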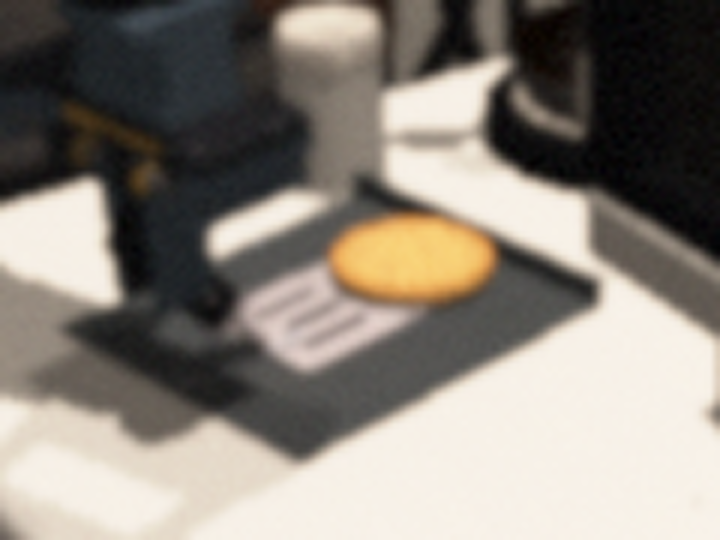

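```bash
python3 -m creep '[{"tx":-5,"ty":0,"tz":0,"turn":0},{"tx":-5,"ty":0,"tz":0,"turn":0},{"tx":-5,"ty":0,"tz":0,"turn":0},{"tx":-5,"ty":0,"tz":0,"turn":0},{"tx":-5,"ty":0,"tz":0,"turn":0}]';python3 -m creep '[{"tx":-5,"ty":0,"tz":0,"turn":0},{"tx":-5,"ty":0,"tz":0,"turn":0},{"tx":-5,"ty":0,"tz":0,"turn":0},{"tx":-5,"ty":0,"tz":0,"turn":0},{"tx":0,"ty":0,"tz":0,"turn":0}]'; python3 w.py w9;python3 -c "
from h import *
s=capture('side');t=capture('top')
cv2.imwrite('pics/t9.png',cv2.resize(t[190:300,160:270],None,fx=5,fy=5,interpolation=cv2.INTER_CUBIC))
cv2.imwrite('pics/s9.png',cv2.resize(s[180:270,215:335],None,fx=6,fy=6,interpolation=cv2.INTER_CUBIC))"
```

```text
time_s: 8.65
tool_pos: [0.4755, 0.2335, 0.0686]
ee_rot: [0.322, -3.124, 0.0]
force: [-5.8, -0.9, 8.7]
grip_width: 0.236
time_s: 9.15
tool_pos: [0.496, 0.2378, 0.0685]
ee_rot: [-0.322, 3.124, 0.0]
force: [1.9, -0.5, 1.3]
grip_width: 0.24
9.15 [0.496  0.2378 0.0685] xaxis -168.22819786416514 [ 1.8554 -0.4722  1.2748] [ 0.036  -0.2937  0.0465] 0.24049206184162858
```

View pics/s9.png

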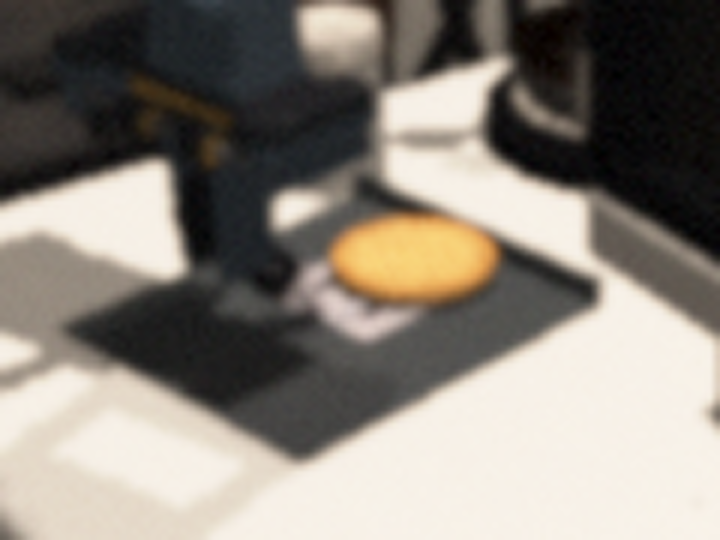

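View pics/t9.png

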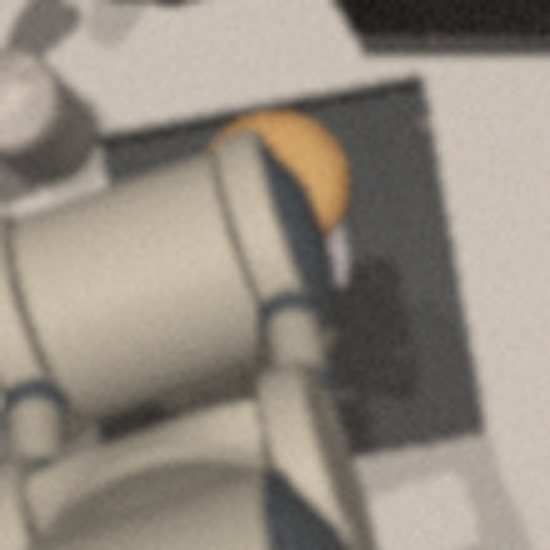

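```bash
python3 -m creep '[{"tx":-3,"ty":0,"tz":0,"turn":0},{"tx":-3,"ty":0,"tz":0,"turn":0},{"tx":-3,"ty":0,"tz":0,"turn":0},{"tx":0,"ty":0,"tz":0,"turn":0}]';python3 -m creep '[{"tx":-2,"ty":0,"tz":0,"turn":0},{"tx":-2,"ty":0,"tz":0,"turn":0},{"tx":0,"ty":0,"tz":0,"turn":0}]'; python3 w.py w10
```

```text
time_s: 9.7
tool_pos: [0.5037, 0.2394, 0.0686]
ee_rot: [0.322, -3.125, 0.0]
force: [-1.6, -0.0, 4.7]
grip_width: 0.24
time_s: 10.0
tool_pos: [0.5075, 0.2402, 0.0686]
ee_rot: [0.322, -3.124, 0.0]
force: [-2.7, -0.3, 5.8]
grip_width: 0.238
10.0 [0.5075 0.2402 0.0686] xaxis -168.2213531857599 [-2.6678 -0.2988  5.8475] [-0.1491  0.4761 -0.0321] 0.23819544582036947
```

```bash
python3 -m creep '[{"tx":1,"ty":0,"tz":-1,"turn":0},{"tx":1,"ty":0,"tz":-2,"turn":0},{"tx":0,"ty":0,"tz":-4,"turn":0},{"tx":0,"ty":0,"tz":-5,"turn":0},{"tx":0,"ty":0,"tz":-5,"turn":0}]';python3 -m creep '[{"tx":0,"ty":0,"tz":-5,"turn":0},{"tx":0,"ty":0,"tz":-5,"turn":0},{"tx":0,"ty":0,"tz":-3,"turn":0},{"tx":0,"ty":0,"tz":0,"turn":0}]'; python3 w.py w11;python3 -c "
from h import *
s=capture('side');t=capture('top')
cv2.imwrite('pics/s11.png',cv2.resize(s[170:260,215:335],None,fx=6,fy=6,interpolation=cv2.INTER_CUBIC))"
```

```text
time_s: 10.55
tool_pos: [0.506, 0.2399, 0.086]
ee_rot: [-0.322, 3.125, 0.0]
force: [0.8, -0.9, -2.4]
grip_width: 0.236
time_s: 10.95
tool_pos: [0.5061, 0.24, 0.099]
ee_rot: [-0.322, 3.124, 0.0]
force: [-0.2, -0.8, -3.4]
grip_width: 0.238
10.95 [0.5061 0.24   0.099 ] xaxis -168.22260370040138 [-0.2415 -0.7751 -3.4067] [-0.0289  0.2327 -0.0623] 0.23816783759169097
```

View pics/s11.png

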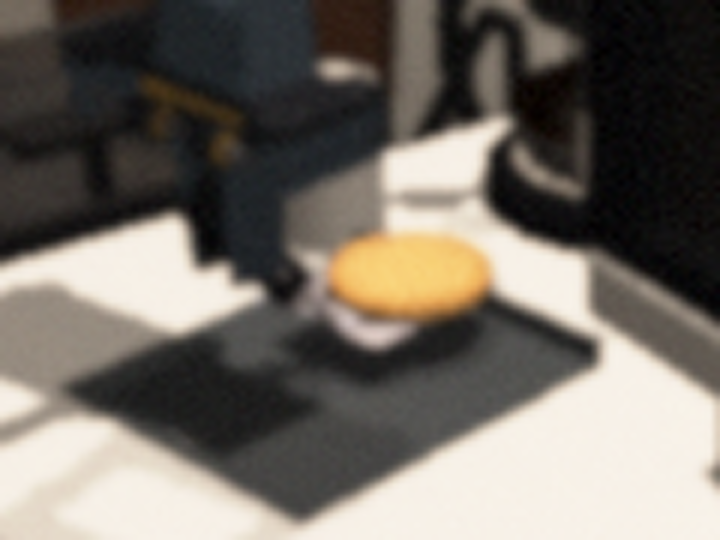

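```bash
python3 -m creep '[{"tx":3,"ty":0,"tz":-3,"turn":0},{"tx":7,"ty":0,"tz":-6,"turn":0},{"tx":11,"ty":0,"tz":-8,"turn":0},{"tx":14,"ty":0,"tz":-8,"turn":0},{"tx":15,"ty":0,"tz":-8,"turn":0}]';python3 -m creep '[{"tx":15,"ty":0,"tz":-6,"turn":0},{"tx":15,"ty":0,"tz":-3,"turn":0},{"tx":11,"ty":0,"tz":0,"turn":0},{"tx":7,"ty":0,"tz":0,"turn":0},{"tx":3,"ty":0,"tz":0,"turn":0}]'; python3 -m creep '[{"tx":0,"ty":0,"tz":0,"turn":2},{"tx":0,"ty":0,"tz":0,"turn":4},{"tx":0,"ty":0,"tz":0,"turn":4},{"tx":0,"ty":0,"tz":0,"turn":2},{"tx":0,"ty":0,"tz":0,"turn":0}]';python3 w.py w12;python3 -c "
from h import *
s=capture('side');t=capture('top')
cv2.imwrite('pics/s12.png',cv2.resize(s[150:270,195:355],None,fx=5,fy=5,interpolation=cv2.INTER_CUBIC))
cv2.imwrite('pics/t12.png',cv2.resize(t[180:300,160:320],None,fx=5,fy=5,interpolation=cv2.INTER_CUBIC))"
```

```text
time_s: 11.6
tool_pos: [0.4555, 0.2294, 0.1324]
ee_rot: [-0.322, 3.125, 0.0]
force: [0.3, 0.3, -2.5]
grip_width: 0.24
time_s: 12.1
tool_pos: [0.4062, 0.2191, 0.1405]
ee_rot: [0.322, -3.125, 0.0]
force: [-0.4, 0.1, -2.6]
grip_width: 0.238
time_s: 12.6
tool_pos: [0.4073, 0.2193, 0.1404]
ee_rot: [0.007, 3.142, 0.0]
force: [0.5, -0.4, -2.3]
grip_width: 0.238
12.6 [0.4073 0.2193 0.1404] xaxis 179.73487450486925 [ 0.4812 -0.3939 -2.2993] [ 0.0377  0.2372 -0.0067] 0.2382537245185512
```

View pics/s12.png

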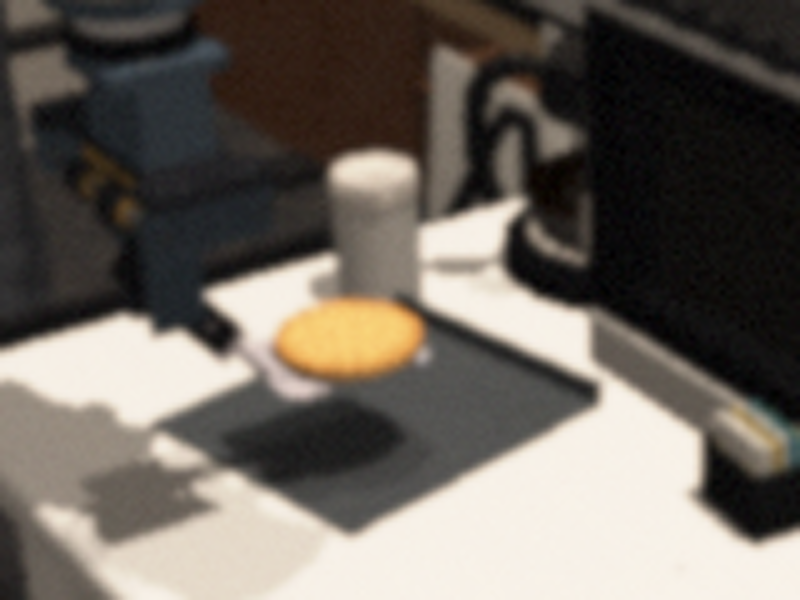

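View pics/t12.png

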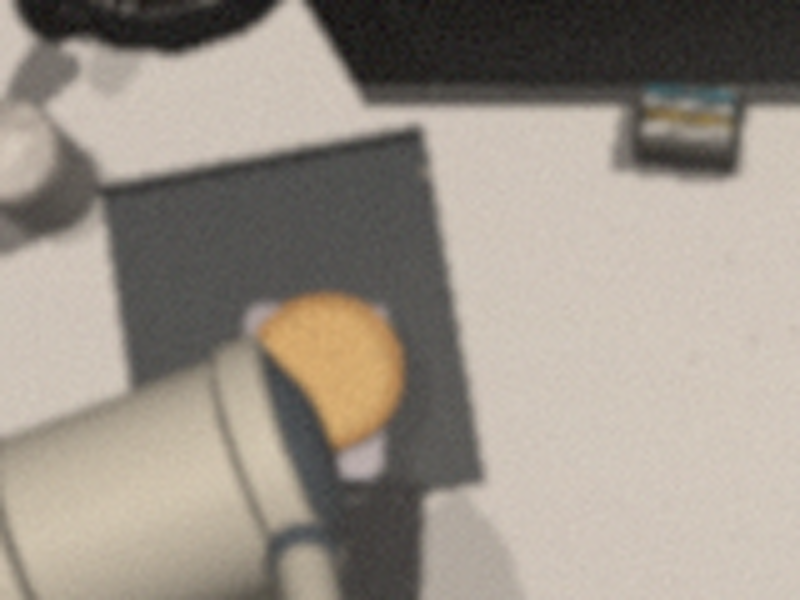

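Run:
```python
from h import *
np.set_printoptions(precision=4,suppress=True)
for n,box in(("side",(270,340,320,430)),("top",(195,285,332,425))):
    im=cv2.imread(f"pics/{n}0.png");a,b,c,d=box
    lab=cv2.cvtColor(im,cv2.COLOR_BGR2LAB).astype(int)
    m=np.zeros(im.shape[:2],np.uint8)
    # plate is greenish-white: a-channel low
    A=cv2.GaussianBlur(lab[:,:,1].astype(np.float32),(5,5),0)
    print(n,A[(a+b)//2,(c+d)//2],A[a+2,c+2],A[b-2,d-2])
    thr=(A[(a+b)//2,(c+d)//2]+np.median([A[a+2,c+2],A[b-2,d-2],A[a+2,d-2],A[b-2,c+2]]))/2
    m[a:b,c:d]=((A<thr)*255).astype(np.uint8)[a:b,c:d]
    m=cv2.morphologyEx(m,cv2.MORPH_OPEN,np.ones((5,5)))
    k=max(cv2.findContours(m,0,1)[0],key=cv2.contourArea);k=cv2.convexHull(k);e=cv2.fitEllipse(k);print(e)
    P=ray(n,k[:,0],.014)[:,:2];(c0,r)=cv2.minEnclosingCircle(P.astype(np.float32));print(c0,r)
    A2=np.c_[2*P,np.ones(len(P))];s=np.linalg.lstsq(A2,(P**2).sum(1),rcond=None)[0];print("LSQ",s[:2],np.sqrt(s[2]+s[0]**2+s[1]**2))
    v=im.copy();cv2.drawContours(v,[k],-1,(0,0,255),1);cv2.imwrite(f"pics/pl_{n}.png",cv2.resize(v[a-15:b+15,c-15:d+15],None,fx=4,fy=4))
```

```text
side 127.02344 131.66406 129.60156
((375.81915283203125, 303.7991638183594), (57.42898178100586, 91.580078125), 97.05718994140625)
(0.5883969664573669, -0.25297871232032776) 0.12184470891952515
LSQ [ 0.5885 -0.2533] 0.11993837034179161
top 126.13672 128.11719 129.45703
((378.358642578125, 239.94876098632812), (73.03252410888672, 74.42141723632812), 112.65686798095703)
(0.5801407098770142, -0.26058584451675415) 0.11803232133388519
LSQ [ 0.5799 -0.2618] 0.11648627045554891
```

View pics/pl_top.png

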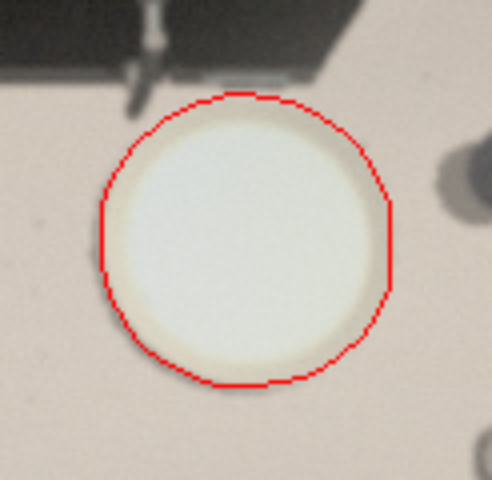

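View pics/pl_side.png

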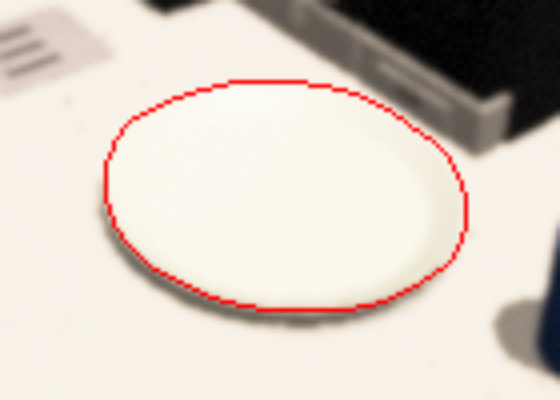

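```bash
python3 -m creep '[{"tx":0,"ty":-5,"tz":0,"turn":0},{"tx":0,"ty":-10,"tz":0,"turn":0},{"tx":0,"ty":-15,"tz":0,"turn":0},{"tx":0,"ty":-20,"tz":0,"turn":0},{"tx":0,"ty":-20,"tz":0,"turn":0}]';python3 -m creep '[{"tx":0,"ty":-20,"tz":0,"turn":0},{"tx":0,"ty":-20,"tz":0,"turn":0},{"tx":0,"ty":-20,"tz":0,"turn":0},{"tx":0,"ty":-20,"tz":0,"turn":0},{"tx":0,"ty":-20,"tz":0,"turn":0}]';python3 -m creep '[{"tx":0,"ty":-20,"tz":0,"turn":0},{"tx":0,"ty":-20,"tz":0,"turn":0},{"tx":0,"ty":-20,"tz":0,"turn":0},{"tx":0,"ty":-20,"tz":0,"turn":0},{"tx":0,"ty":-20,"tz":0,"turn":0}]';python3 -m creep '[{"tx":0,"ty":-20,"tz":0,"turn":0},{"tx":0,"ty":-20,"tz":0,"turn":0},{"tx":0,"ty":-20,"tz":0,"turn":0},{"tx":0,"ty":-20,"tz":0,"turn":0},{"tx":0,"ty":-20,"tz":0,"turn":0}]';python3 -m creep '[{"tx":0,"ty":-20,"tz":0,"turn":0},{"tx":0,"ty":-20,"tz":0,"turn":0},{"tx":0,"ty":-20,"tz":0,"turn":0},{"tx":0,"ty":-13,"tz":0,"turn":0},{"tx":0,"ty":-7,"tz":0,"turn":0}]';python3 -m creep '[{"tx":0,"ty":-3,"tz":0,"turn":0},{"tx":0,"ty":0,"tz":0,"turn":0}]'; python3 w.py w13;python3 -c "
from h import *
s=capture('side');t=capture('top')
cv2.imwrite('pics/s13.png',cv2.resize(s[220:370,270:470],None,fx=4,fy=4,interpolation=cv2.INTER_CUBIC))
cv2.imwrite('pics/t13.png',cv2.resize(t[180:300,300:460],None,fx=5,fy=5,interpolation=cv2.INTER_CUBIC))"
```

```text
time_s: 13.25
tool_pos: [0.4065, 0.148, 0.1405]
ee_rot: [0.005, 3.142, -0.0]
force: [0.6, 0.6, -2.2]
grip_width: 0.235
time_s: 13.75
tool_pos: [0.406, 0.0478, 0.1406]
ee_rot: [0.006, 3.142, -0.0]
force: [0.7, -0.0, -2.3]
grip_width: 0.233
time_s: 14.25
tool_pos: [0.4054, -0.0521, 0.1406]
ee_rot: [0.006, 3.142, -0.0]
force: [-0.1, -0.3, -2.8]
grip_width: 0.238
time_s: 14.75
tool_pos: [0.4049, -0.1521, 0.1406]
ee_rot: [-0.006, -3.142, 0.0]
force: [0.2, -0.1, -1.9]
grip_width: 0.238
time_s: 15.25
tool_pos: [0.4049, -0.2319, 0.1405]
ee_rot: [0.008, 3.142, -0.0]
force: [0.2, 0.1, -3.4]
grip_width: 0.236
time_s: 15.45
tool_pos: [0.405, -0.2336, 0.1405]
ee_rot: [-0.006, -3.141, -0.0]
force: [0.4, -0.6, -2.7]
grip_width: 0.237
15.45 [ 0.405  -0.2336  0.1405] xaxis 179.77443077320146 [ 0.43   -0.6456 -2.7359] [0.0619 0.263  0.0207] 0.23738194419070172
```

View pics/s13.png

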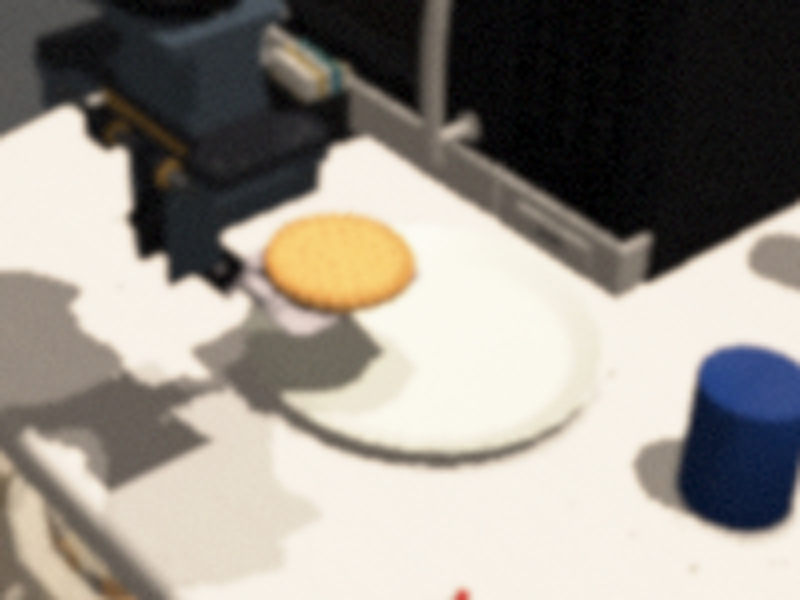

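View pics/t13.png

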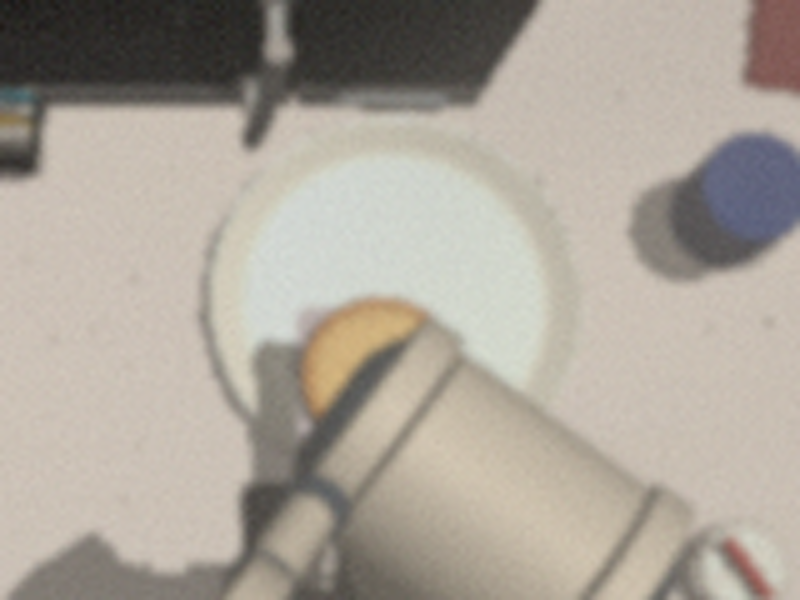

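```bash
python3 -m creep '[{"tx":0,"ty":-4,"tz":4,"turn":0},{"tx":0,"ty":-6,"tz":8,"turn":0},{"tx":0,"ty":-5,"tz":8,"turn":0},{"tx":0,"ty":-2,"tz":4,"turn":0},{"tx":0,"ty":0,"tz":0,"turn":0}]';python3 -m creep '[{"tx":0,"ty":0,"tz":0,"turn":0},{"tx":0,"ty":0,"tz":0,"turn":0}]' 255 30; python3 w.py w14;python3 -m creep '[{"tx":0,"ty":0,"tz":0,"turn":0},{"tx":0,"ty":0,"tz":0,"turn":0}]' 255 20; python3 w.py w14;python3 -c "
from h import *
s=capture('side')
cv2.imwrite('pics/s14.png',cv2.resize(s[220:370,270:470],None,fx=4,fy=4,interpolation=cv2.INTER_CUBIC))"
```

```text
time_s: 16.1
tool_pos: [0.4048, -0.2508, 0.1156]
ee_rot: [-0.007, -3.14, -0.001]
force: [-0.1, 0.1, -2.0]
grip_width: 0.24
time_s: 16.3
tool_pos: [0.4052, -0.2507, 0.1167]
ee_rot: [0.006, 3.141, -0.0]
force: [-0.4, 0.3, -2.8]
grip_width: 0.242
16.3 [ 0.4052 -0.2507  0.1167] xaxis 179.77692939769597 [-0.4032  0.3303 -2.8378] [-0.0316  0.2819  0.0028] 0.24150089395710733
time_s: 16.55
tool_pos: [0.4052, -0.2507, 0.1167]
ee_rot: [0.006, 3.141, -0.0]
force: [0.0, -0.5, -2.3]
grip_width: 0.243
16.55 [ 0.4052 -0.2507  0.1167] xaxis 179.7825727463737 [ 0.0181 -0.4617 -2.3392] [0.0449 0.2525 0.0273] 0.24279334602568525
```

View pics/s14.png

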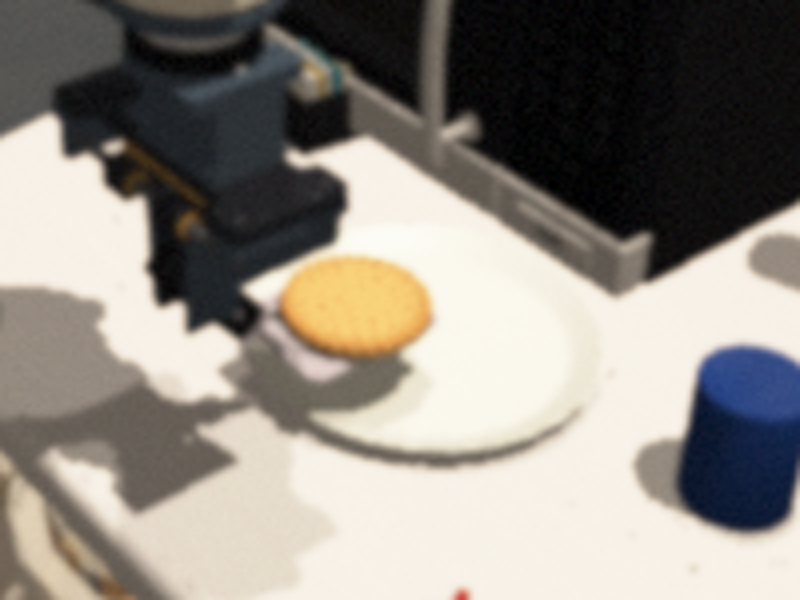

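```bash
N='-'; python3 -m creep '[{"tx":0,"ty":0,"tz":0,"turn":0},{"tx":0,"ty":0,"tz":0,"turn":0}]' 255 15; python3 w.py w15;python3 -c "
from h import *
s=capture('side')
cv2.imwrite('pics/s15.png',cv2.resize(s[220:370,270:470],None,fx=4,fy=4,interpolation=cv2.INTER_CUBIC))"
python3 -m creep '[{"tx":0,"ty":0,"tz":0,"turn":0},{"tx":0,"ty":0,"tz":0,"turn":0}]' 255 12; python3 w.py w15;python3 -c "
from h import *
s=capture('side')
cv2.imwrite('pics/s16.png',cv2.resize(s[220:370,270:470],None,fx=4,fy=4,interpolation=cv2.INTER_CUBIC))"
```

```text
time_s: 16.85
tool_pos: [0.4052, -0.2507, 0.1165]
ee_rot: [0.006, 3.142, -0.0]
force: [-0.6, -0.7, -2.9]
grip_width: 0.241
16.85 [ 0.4052 -0.2507  0.1165] xaxis 179.7760181681846 [-0.6095 -0.6581 -2.9298] [-0.0254  0.2769  0.03  ] 0.24071722194227724
time_s: 17.15
tool_pos: [0.4052, -0.2507, 0.1165]
ee_rot: [-0.006, -3.142, 0.0]
force: [-0.3, 0.0, -2.5]
grip_width: 0.239
17.15 [ 0.4052 -0.2507  0.1165] xaxis 179.77678374161022 [-0.3019  0.0132 -2.4778] [ 0.013   0.2492 -0.0013] 0.2386088759846237
```

View pics/s16.png

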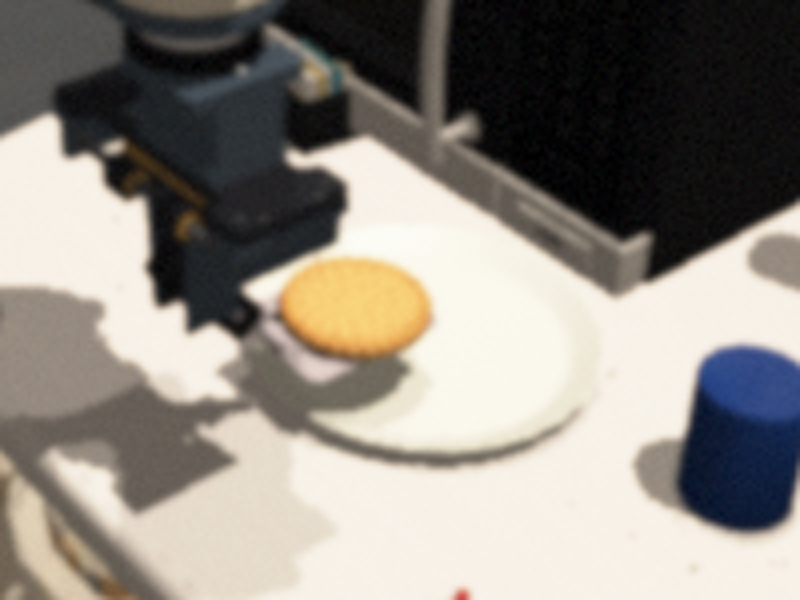

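```bash
python3 -m creep '[{"tx":0,"ty":0,"tz":0,"turn":0},{"tx":0,"ty":0,"tz":0,"turn":0}]' 255 9; python3 w.py w15;python3 -m creep '[{"tx":0,"ty":0,"tz":0,"turn":0},{"tx":0,"ty":0,"tz":0,"turn":0}]' 255 7; python3 w.py w15;python3 -c "
from h import *
s=capture('side')
cv2.imwrite('pics/s17.png',cv2.resize(s[220:370,270:470],None,fx=4,fy=4,interpolation=cv2.INTER_CUBIC))"
```

```text
time_s: 17.45
tool_pos: [0.4052, -0.2507, 0.1165]
ee_rot: [0.006, 3.141, -0.0]
force: [0.6, 0.7, -2.7]
grip_width: 0.238
17.45 [ 0.4052 -0.2507  0.1165] xaxis 179.77474296488322 [ 0.6162  0.7135 -2.7434] [0.0016 0.2022 0.0419] 0.23798641993553343
time_s: 17.7
tool_pos: [0.4052, -0.2507, 0.1166]
ee_rot: [0.006, 3.142, -0.0]
force: [-1.1, 1.0, -1.6]
grip_width: 0.245
17.7 [ 0.4052 -0.2507  0.1166] xaxis 179.77408543167104 [-1.1046  0.9994 -1.6473] [ 0.0884  0.2042 -0.0069] 0.24530960419484857
```

View pics/s17.png

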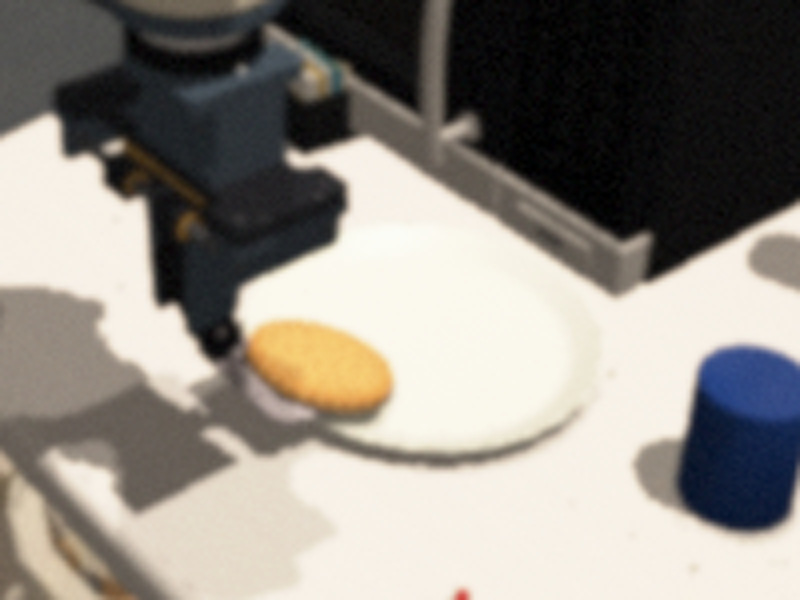

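```bash
python3 -c "
from h import *
s=capture('side');t=capture('top')
cv2.imwrite('pics/s18.png',cv2.resize(s[270:340,310:410],None,fx=8,fy=8,interpolation=cv2.INTER_CUBIC))
cv2.imwrite('pics/t18.png',cv2.resize(t[180:300,300:460],None,fx=5,fy=5,interpolation=cv2.INTER_CUBIC))"; python3 w.py w18
```

```text
17.9 [ 0.4052 -0.2507  0.1165] xaxis 179.7770646977888 [-1.1823 -0.3735  0.4278] [0.0861 0.2467 0.0022] 0.24531175411053108
```

View pics/s18.png

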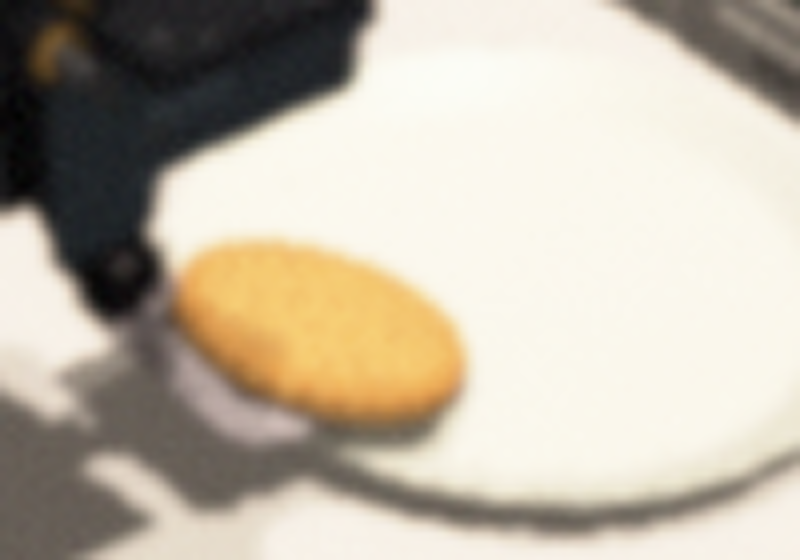

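View pics/t18.png

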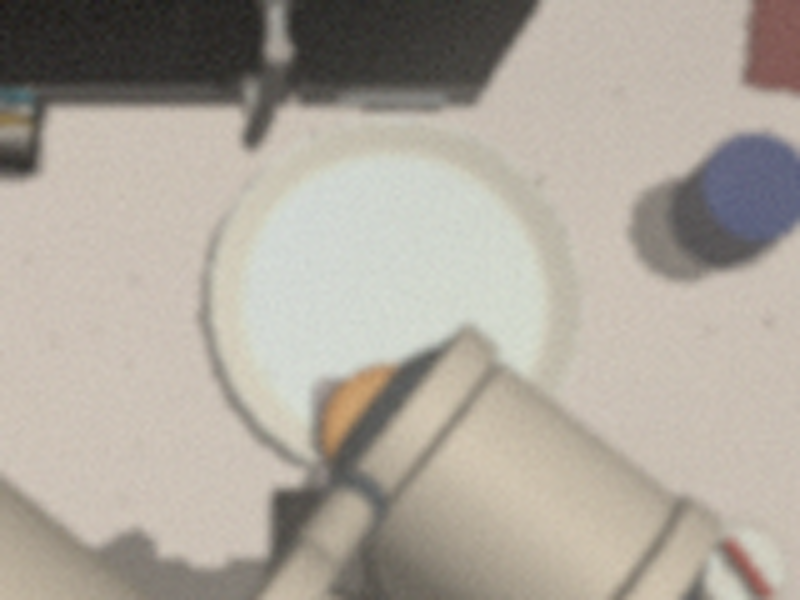

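View pics/w18.png

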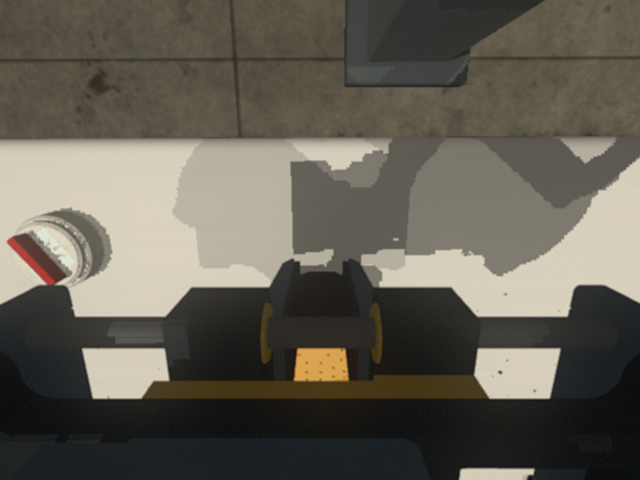

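```bash
python3 -c "
from h import *
np.set_printoptions(precision=4,suppress=True)
print(ray('top',[(300+320/5,180+380/5)],.006),ray('top',[(300+388/5,180+366/5)],.015))"; python3 -m creep '[{"tx":-2,"ty":0,"tz":-2,"turn":0},{"tx":-2,"ty":0,"tz":-2,"turn":0},{"tx":-2,"ty":0,"tz":-2,"turn":0},{"tx":-2,"ty":0,"tz":-2,"turn":0},{"tx":0,"ty":0,"tz":0,"turn":0}]';  python3 -c "
from h import *
s=capture('side');t=capture('top')
cv2.imwrite('pics/s19.png',cv2.resize(s[250:340,300:420],None,fx=6.6,fy=6.6,interpolation=cv2.INTER_CUBIC))
cv2.imwrite('pics/t19.png',cv2.resize(t[180:300,300:460],None,fx=5,fy=5,interpolation=cv2.INTER_CUBIC))"; python3 w.py w19
```

```text
[[ 0.5288 -0.2166  0.006 ]] [[ 0.5363 -0.2583  0.015 ]]
time_s: 18.45
tool_pos: [0.4137, -0.2509, 0.1248]
ee_rot: [0.006, 3.141, -0.001]
force: [1.0, -0.1, -1.1]
grip_width: 0.238
18.55 [ 0.4135 -0.2509  0.1247] xaxis 179.77585222120572 [ 1.1071  0.0433 -1.0356] [-0.0134 -0.3079 -0.0314] 0.24323046848342403
```

View pics/s19.png

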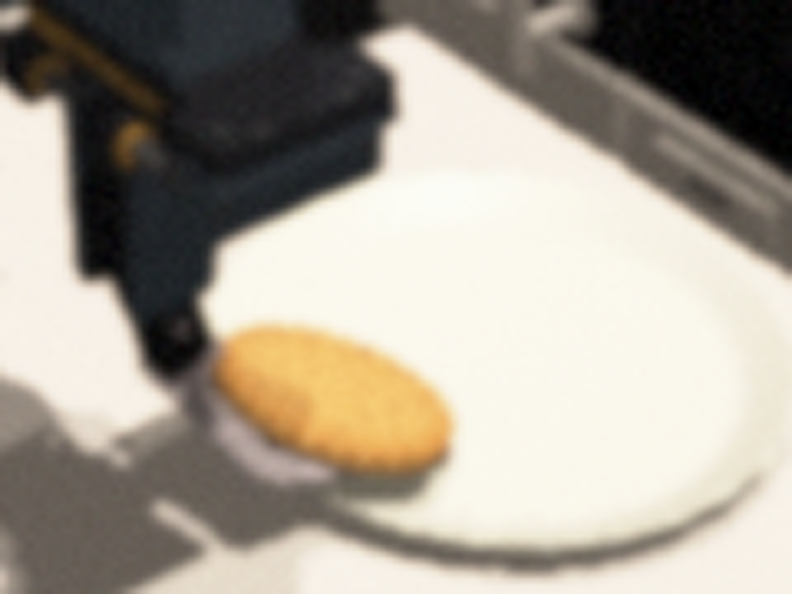

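```bash
python3 -m creep '[{"tx":-2,"ty":0,"tz":-3,"turn":0},{"tx":-2,"ty":0,"tz":-3,"turn":0},{"tx":-2,"ty":0,"tz":-3,"turn":0},{"tx":-2,"ty":0,"tz":-3,"turn":0},{"tx":0,"ty":0,"tz":0,"turn":0}]' 255 6;  python3 -c "
from h import *
s=capture('side');t=capture('top')
cv2.imwrite('pics/s20.png',cv2.resize(s[250:340,300:420],None,fx=6.6,fy=6.6,interpolation=cv2.INTER_CUBIC))
cv2.imwrite('pics/t20.png',cv2.resize(t[180:300,300:460],None,fx=5,fy=5,interpolation=cv2.INTER_CUBIC))"; python3 w.py w20
```

```text
time_s: 19.1
tool_pos: [0.4216, -0.2509, 0.137]
ee_rot: [0.006, 3.141, -0.001]
force: [0.4, -0.4, -2.2]
grip_width: 0.236
19.2 [ 0.4213 -0.2509  0.1367] xaxis 179.78129662166464 [-0.229  -0.4698  0.4827] [-0.1365 -0.0832 -0.0722] 0.24310274106113627
```

View pics/s20.png

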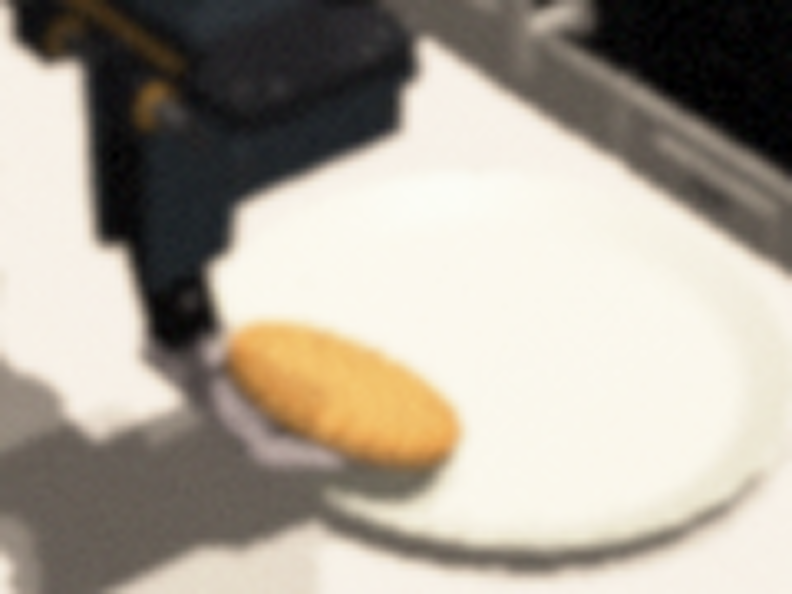

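View pics/t20.png

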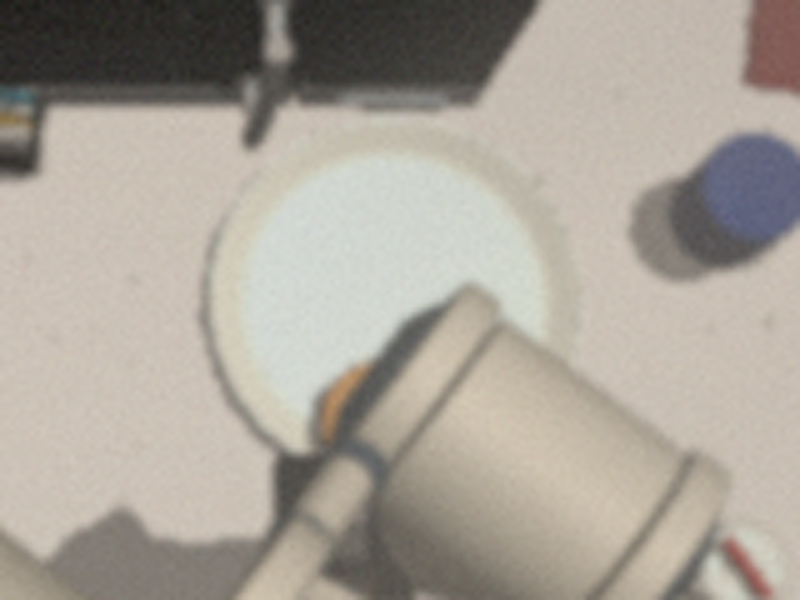

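```bash
python3 -m creep '[{"tx":-2,"ty":0,"tz":-3,"turn":0},{"tx":-2,"ty":0,"tz":-3,"turn":0},{"tx":-2,"ty":0,"tz":-3,"turn":0},{"tx":-2,"ty":0,"tz":-3,"turn":0},{"tx":0,"ty":0,"tz":0,"turn":0}]' 255 6;  python3 -c "
from h import *
s=capture('side')
cv2.imwrite('pics/s21.png',cv2.resize(s[250:340,300:420],None,fx=6.6,fy=6.6,interpolation=cv2.INTER_CUBIC))"; python3 w.py w21
```

```text
time_s: 19.75
tool_pos: [0.4296, -0.251, 0.149]
ee_rot: [0.006, 3.141, -0.001]
force: [0.1, -0.0, -1.9]
grip_width: 0.242
19.8 [ 0.4294 -0.2509  0.1487] xaxis 179.78588626890956 [-0.2115 -0.3152 -3.1365] [ 0.0456  0.1528 -0.0478] 0.24035411060109432
```

View pics/s21.png

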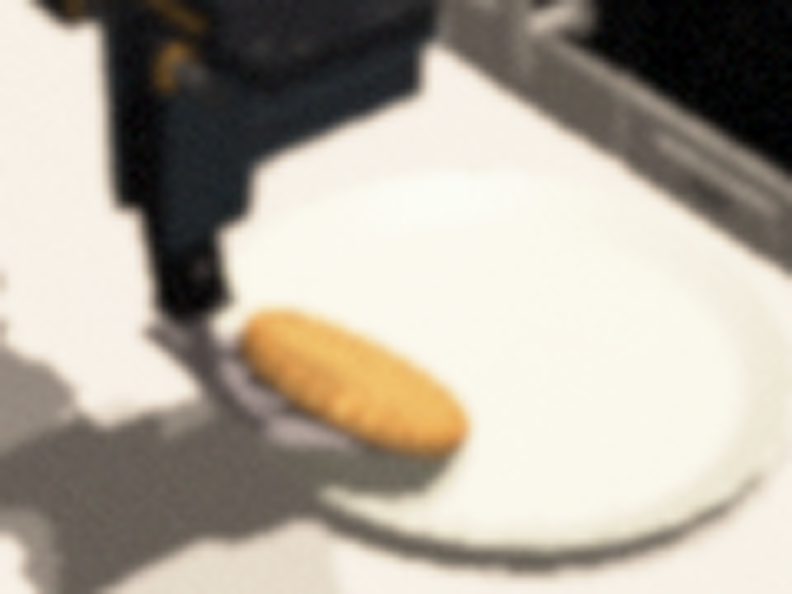

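View pics/w21.png

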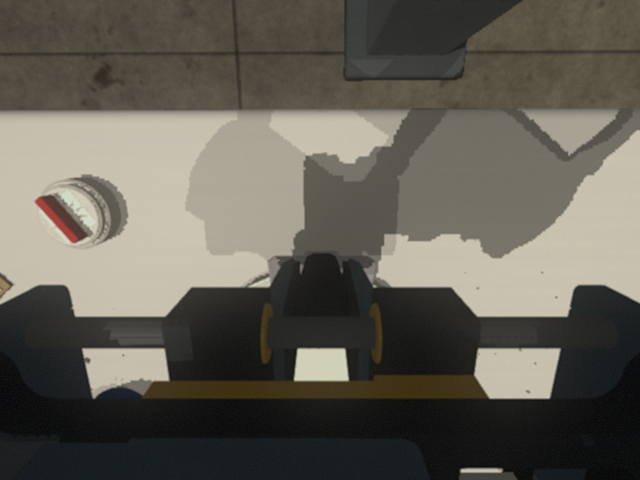

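```bash
python3 -c "
from h import *
s=capture('side');t=capture('top')
np.save('pics/s22.npy',s)
cv2.imwrite('pics/s22.png',cv2.resize(s[285:330,315:375],None,fx=13,fy=13,interpolation=cv2.INTER_CUBIC))
cv2.imwrite('pics/t22.png',cv2.resize(t[220:280,350:420],None,fx=10,fy=10,interpolation=cv2.INTER_CUBIC))"; python3 w.py w22
```

```text
19.95 [ 0.429  -0.2507  0.1484] xaxis 179.77780026761175 [-0.9728  0.2696 -1.5916] [-0.0182  0.1648 -0.0572] 0.23996144352715856
```

View pics/s22.png

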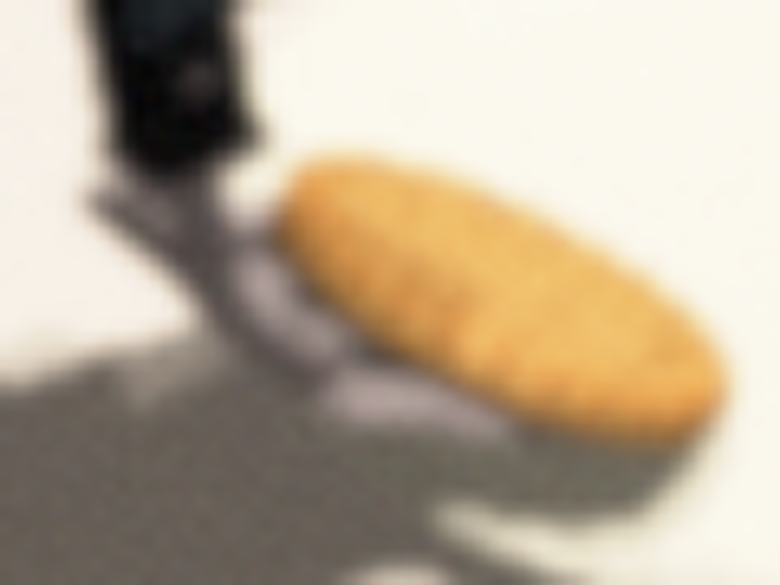

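View pics/t22.png

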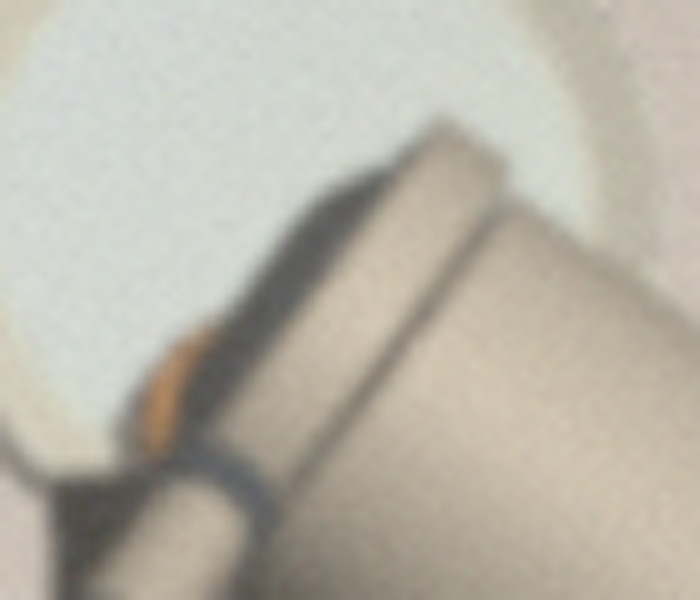

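Run:
```python
from h import *
np.set_printoptions(precision=4,suppress=True)
K,Rm,o=cam("side")
def aty(px,y):
    d=Rm@np.linalg.inv(K)@np.array([*px,1.]);return o+d*(y-o[1])/d[1]
f=lambda x,y:(315+x/13,285+y/13)
for n,p,y in(("heelR",(320,388),-.294),("frontR",(518,435),-.296),("heelL",(88,200),-.208),("SBlow",(640,440),-.265)): print(n,aty(f(*p),y))
a=aty(f(320,388),-.294);b=aty(f(518,435),-.296);d=b-a;print(np.linalg.norm(d),np.degrees(np.arctan2(-d[2],d[0])))
```

```text
heelR [ 0.4342 -0.294   0.0727]
frontR [ 0.4805 -0.296   0.0394]
heelL [ 0.4462 -0.208   0.0548]
SBlow [ 0.5414 -0.265  -0.0145]
0.05703686842720857 35.66807854273877
```

```bash
python3 -m creep '[{"tx":0,"ty":0,"tz":0,"turn":0},{"tx":0,"ty":0,"tz":-2,"turn":0},{"tx":-2,"ty":0,"tz":0,"turn":0},{"tx":-4,"ty":0,"tz":0,"turn":0},{"tx":-4,"ty":0,"tz":0,"turn":0}]' 255 14;  python3 w.py w23;python3 -c "
from h import *
s=capture('side')
cv2.imwrite('pics/s23.png',cv2.resize(s[250:340,300:420],None,fx=6.6,fy=6.6,interpolation=cv2.INTER_CUBIC))"
```

```text
time_s: 20.5
tool_pos: [0.4396, -0.2509, 0.1505]
ee_rot: [0.006, 3.141, -0.0]
force: [-1.3, -0.2, -2.5]
grip_width: 0.24
20.5 [ 0.4396 -0.2509  0.1505] xaxis 179.77089205158887 [-1.2917 -0.2257 -2.5087] [0.0042 0.1312 0.0217] 0.24029889668932197
```

View pics/s23.png

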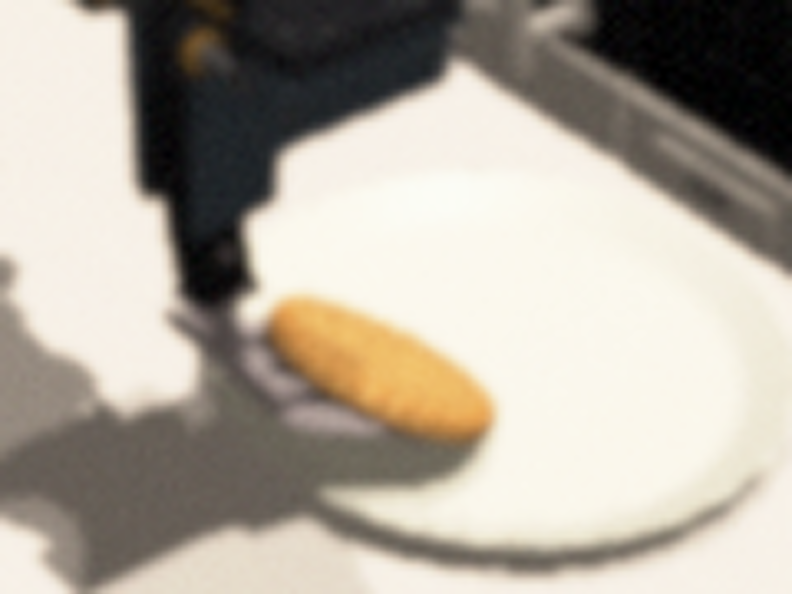

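```bash
python3 -m creep '[{"tx":-6,"ty":0,"tz":0,"turn":0},{"tx":-8,"ty":0,"tz":0,"turn":0},{"tx":-8,"ty":0,"tz":0,"turn":0},{"tx":-6,"ty":0,"tz":0,"turn":0},{"tx":-4,"ty":0,"tz":0,"turn":0}]' 255 14;  python3 w.py w24;python3 -c "
from h import *
s=capture('side');t=capture('top')
cv2.imwrite('pics/s24.png',cv2.resize(s[250:340,300:420],None,fx=6.6,fy=6.6,interpolation=cv2.INTER_CUBIC))
cv2.imwrite('pics/t24.png',cv2.resize(t[180:300,300:460],None,fx=5,fy=5,interpolation=cv2.INTER_CUBIC))"
```

```text
time_s: 21.1
tool_pos: [0.4719, -0.251, 0.1505]
ee_rot: [0.006, 3.141, -0.0]
force: [-0.9, -0.5, -2.3]
grip_width: 0.238
21.1 [ 0.4719 -0.251   0.1505] xaxis 179.79430910922363 [-0.8555 -0.4949 -2.3405] [0.0078 0.177  0.0491] 0.23840101763781332
```

View pics/s24.png

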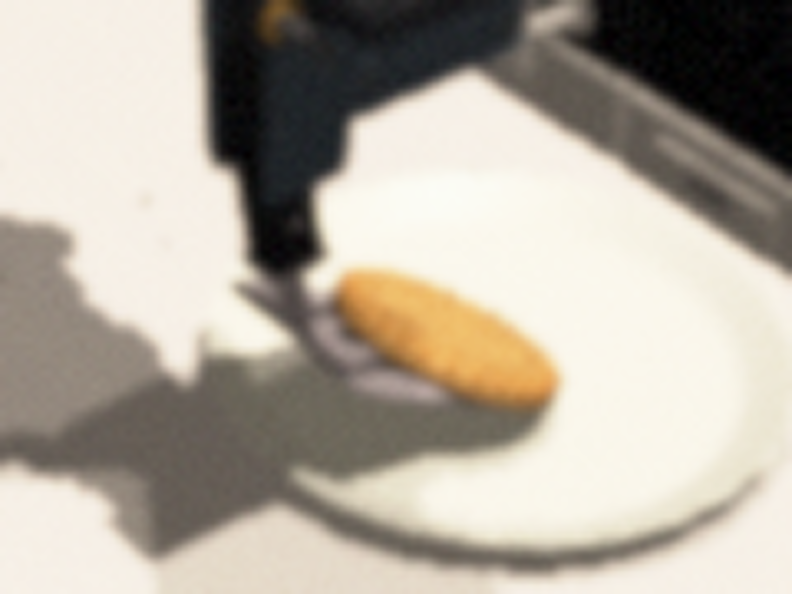

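View pics/t24.png

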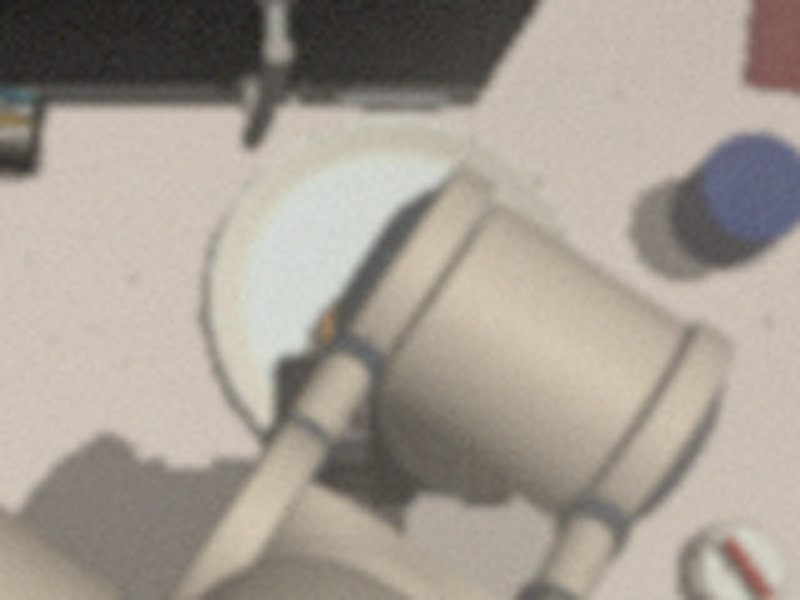

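```bash
python3 -m creep '[{"tx":0,"ty":0,"tz":0,"turn":0},{"tx":-2,"ty":0,"tz":-2,"turn":0},{"tx":-2,"ty":0,"tz":-2,"turn":0},{"tx":-2,"ty":0,"tz":-2,"turn":0},{"tx":0,"ty":0,"tz":0,"turn":0}]' 255 6;  python3 w.py w25;python3 -c "
from h import *
s=capture('side')
cv2.imwrite('pics/s25.png',cv2.resize(s[250:340,300:420],None,fx=6.6,fy=6.6,interpolation=cv2.INTER_CUBIC))"
```

```text
time_s: 21.75
tool_pos: [0.4776, -0.2512, 0.1569]
ee_rot: [0.006, 3.141, -0.001]
force: [0.0, -0.3, -1.8]
grip_width: 0.24
21.75 [ 0.4776 -0.2512  0.1569] xaxis 179.77940548074793 [ 0.0366 -0.2659 -1.7727] [ 0.0446  0.1279 -0.012 ] 0.2403736185444613
```

View pics/s25.png

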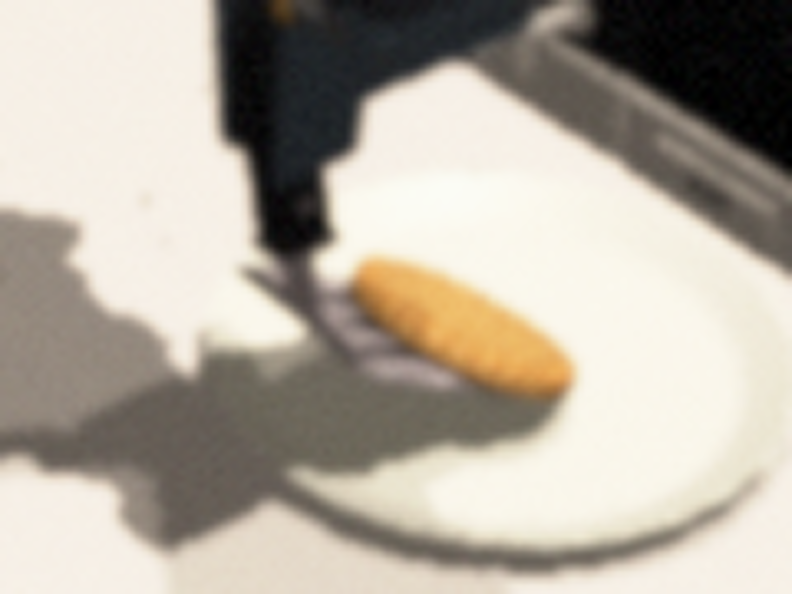

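```bash
python3 -m creep '[{"tx":0,"ty":0,"tz":0,"turn":0},{"tx":0,"ty":0,"tz":0,"turn":0}]' 255 4;  python3 w.py w26;python3 -c "
from h import *
s=capture('side')
cv2.imwrite('pics/s26.png',cv2.resize(s[250:340,300:420],None,fx=6.6,fy=6.6,interpolation=cv2.INTER_CUBIC))"
```

```text
time_s: 22.05
tool_pos: [0.4771, -0.251, 0.1565]
ee_rot: [-0.006, -3.142, -0.0]
force: [-0.5, -0.7, -2.6]
grip_width: 0.24
22.05 [ 0.4771 -0.251   0.1565] xaxis 179.77347697547023 [-0.4699 -0.6528 -2.6065] [0.0526 0.1113 0.0063] 0.23965623094368968
```

View pics/s26.png

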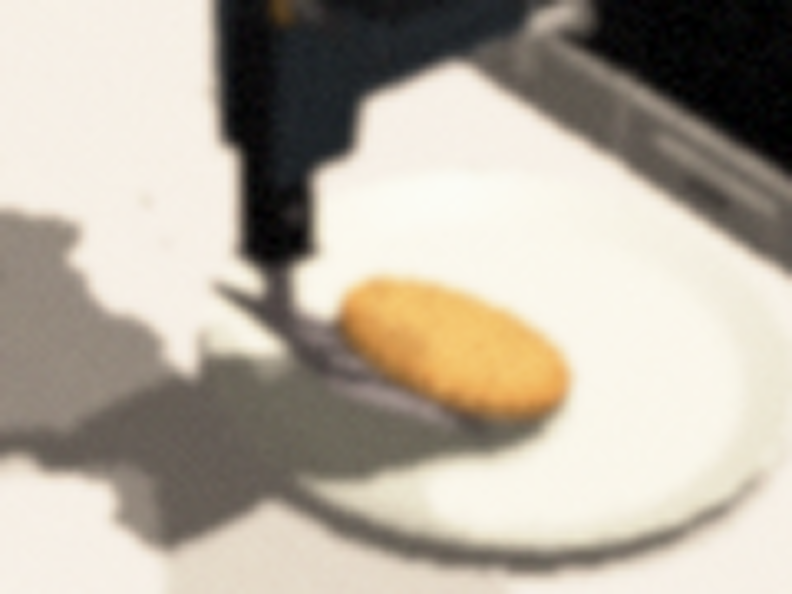

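```bash
python3 -m creep '[{"tx":0,"ty":0,"tz":0,"turn":0},{"tx":4,"ty":0,"tz":0,"turn":0},{"tx":5,"ty":0,"tz":0,"turn":0},{"tx":5,"ty":0,"tz":0,"turn":0},{"tx":4,"ty":0,"tz":0,"turn":0}]' 255 10;  python3 w.py w27;python3 -c "
from h import *
s=capture('side')
cv2.imwrite('pics/s27.png',cv2.resize(s[250:340,300:420],None,fx=6.6,fy=6.6,interpolation=cv2.INTER_CUBIC))"
```

```text
time_s: 22.65
tool_pos: [0.4586, -0.2509, 0.1565]
ee_rot: [-0.006, -3.142, -0.0]
force: [-0.0, 0.5, -1.0]
grip_width: 0.238
22.65 [ 0.4586 -0.2509  0.1565] xaxis 179.76625859156573 [-0.0399  0.4691 -1.0067] [0.0548 0.0667 0.0145] 0.23806338493091192
```

View pics/s27.png

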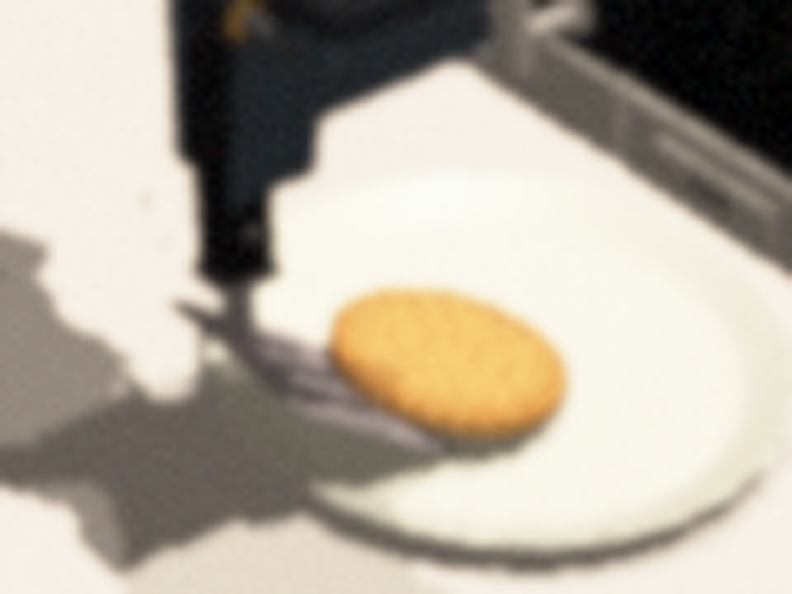

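Working: the shortbread's front edge stays put while the blade withdraws. Continue.

```bash
python3 -m creep '[{"tx":5,"ty":0,"tz":0,"turn":0},{"tx":5,"ty":0,"tz":0,"turn":0},{"tx":5,"ty":0,"tz":0,"turn":0},{"tx":5,"ty":0,"tz":0,"turn":0},{"tx":5,"ty":0,"tz":0,"turn":0}]';  python3 w.py w28;python3 -c "
from h import *
s=capture('side')
cv2.imwrite('pics/s28.png',cv2.resize(s[250:340,300:420],None,fx=6.6,fy=6.6,interpolation=cv2.INTER_CUBIC))"
```

```text
time_s: 23.25
tool_pos: [0.4337, -0.2508, 0.1565]
ee_rot: [-0.006, -3.142, -0.0]
force: [0.1, -0.1, -2.1]
grip_width: 0.242
23.25 [ 0.4337 -0.2508  0.1565] xaxis 179.77499014210824 [ 0.0783 -0.0713 -2.1405] [ 0.0361  0.0441 -0.0423] 0.24158438086439923
```

View pics/s28.png

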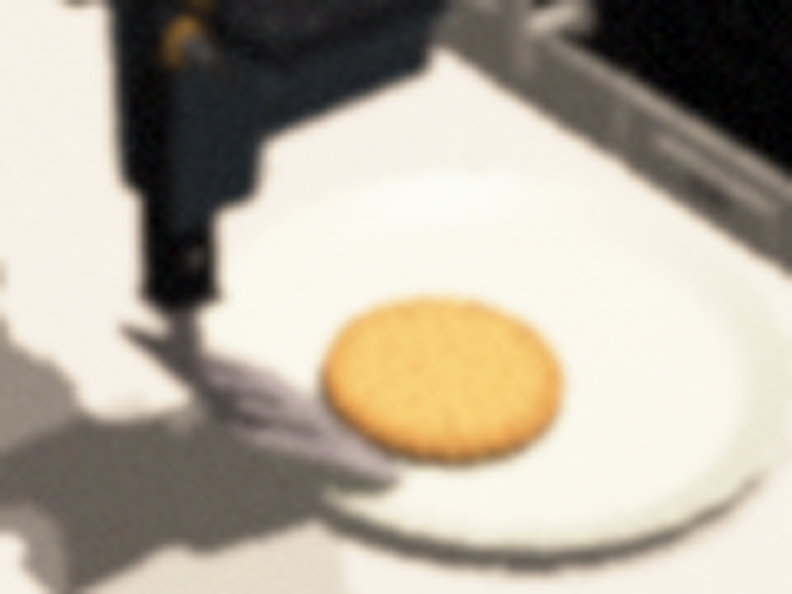

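```bash
python3 -m creep '[{"tx":5,"ty":0,"tz":0,"turn":0},{"tx":5,"ty":0,"tz":-1,"turn":0},{"tx":4,"ty":0,"tz":-6,"turn":0},{"tx":0,"ty":0,"tz":-12,"turn":0},{"tx":0,"ty":0,"tz":-15,"turn":0}]' 255 20; python3 -m creep '[{"tx":10,"ty":0,"tz":-15,"turn":0},{"tx":20,"ty":0,"tz":-5,"turn":0},{"tx":10,"ty":0,"tz":0,"turn":0},{"tx":0,"ty":20,"tz":0,"turn":0},{"tx":0,"ty":40,"tz":0,"turn":0}]';python3 -m creep '[{"tx":0,"ty":45,"tz":0,"turn":0},{"tx":0,"ty":45,"tz":0,"turn":0},{"tx":-5,"ty":45,"tz":0,"turn":0},{"tx":-10,"ty":30,"tz":0,"turn":0},{"tx":-10,"ty":15,"tz":0,"turn":0}]';  python3 w.py w29;python3 -c "
from h import *
s=capture('side');t=capture('top');cv2.imwrite('pics/side29.png',s);cv2.imwrite('pics/top29.png',t)
cv2.imwrite('pics/s29.png',cv2.resize(s[190:370,230:450],None,fx=3.6,fy=3.3,interpolation=cv2.INTER_CUBIC))
cv2.imwrite('pics/t29.png',cv2.resize(t[180:300,260:420],None,fx=5,fy=5,interpolation=cv2.INTER_CUBIC))"
```

```text
time_s: 23.85
tool_pos: [0.4196, -0.2506, 0.191]
ee_rot: [-0.006, -3.141, -0.001]
force: [-0.4, -0.1, -1.1]
grip_width: 0.241
time_s: 24.35
tool_pos: [0.3805, -0.1918, 0.2106]
ee_rot: [0.011, 3.141, -0.001]
force: [1.7, -1.0, -1.0]
grip_width: 0.242
time_s: 24.85
tool_pos: [0.4057, -0.0084, 0.2105]
ee_rot: [-0.004, -3.141, -0.001]
force: [0.8, -0.4, -1.5]
grip_width: 0.237
24.85 [ 0.4057 -0.0084  0.2105] xaxis 179.87191605110183 [ 0.7821 -0.3982 -1.5215] [0.0114 0.0136 0.0008] 0.23705751682020837
```

View pics/s29.png

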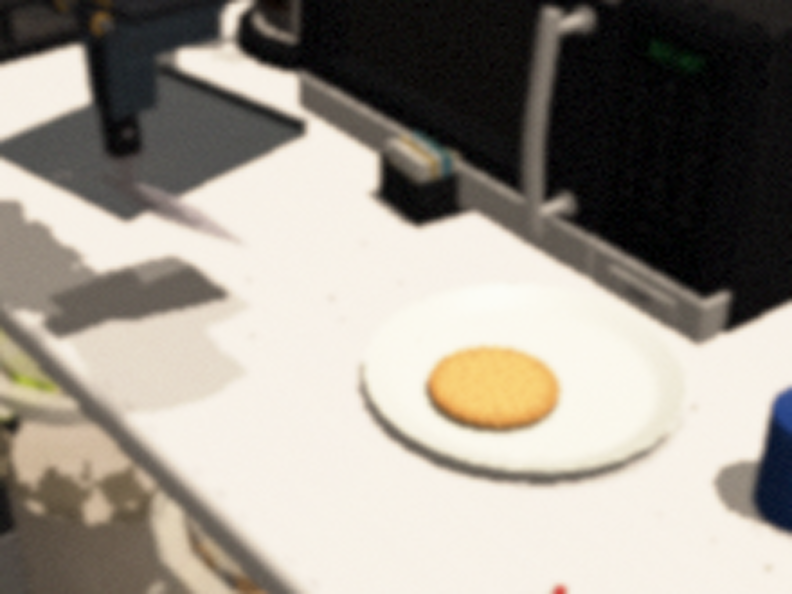

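View pics/t29.png

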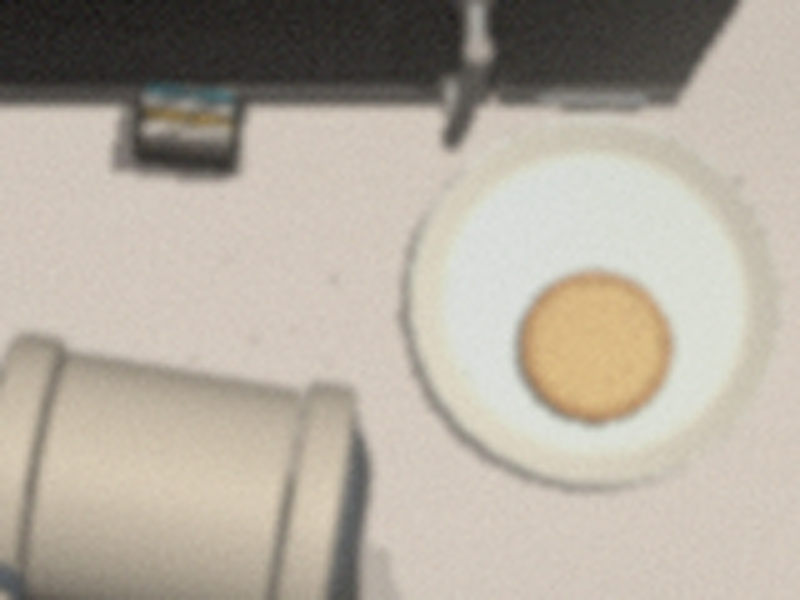

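```bash
python3 -m creep '[{"tx":-20,"ty":0,"tz":5,"turn":0},{"tx":-30,"ty":0,"tz":10,"turn":0},{"tx":-20,"ty":0,"tz":10,"turn":0},{"tx":-10,"ty":0,"tz":10,"turn":0},{"tx":0,"ty":0,"tz":5,"turn":0}]' 255 20; python3 w.py w30;python3 -m creep '[{"tx":0,"ty":0,"tz":4,"turn":0},{"tx":0,"ty":0,"tz":3,"turn":0},{"tx":0,"ty":0,"tz":0,"turn":0}]' 255 7;  python3 w.py w31;python3 -c "
from h import *
s=capture('side')
cv2.imwrite('pics/s31.png',cv2.resize(s[190:320,220:380],None,fx=5,fy=4.6,interpolation=cv2.INTER_CUBIC))"
```

```text
time_s: 25.5
tool_pos: [0.4861, -0.0117, 0.1694]
ee_rot: [-0.007, -3.14, -0.0]
force: [0.1, 0.1, -1.2]
grip_width: 0.241
25.5 [ 0.4861 -0.0117  0.1694] xaxis 179.73562219562194 [ 0.1298  0.0943 -1.2197] [0.0521 0.0697 0.0032] 0.24107319091022397
time_s: 25.85
tool_pos: [0.4854, -0.011, 0.1635]
ee_rot: [-0.006, -3.141, -0.0]
force: [0.1, 0.0, -1.3]
grip_width: 0.24
25.85 [ 0.4854 -0.011   0.1635] xaxis 179.77060140637266 [ 0.1192  0.0197 -1.278 ] [0.0212 0.0136 0.0035] 0.2403481325976205
```

View pics/s31.png

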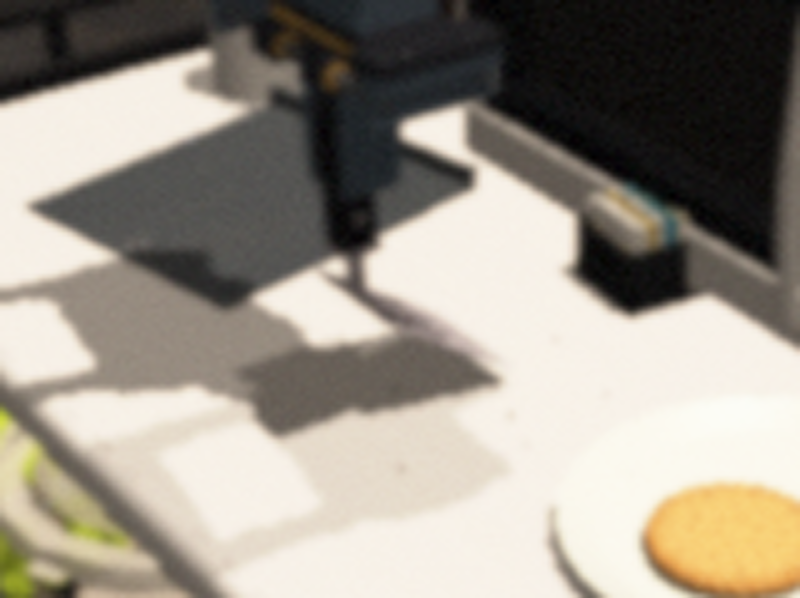

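```bash
python3 -m creep '[{"tx":2,"ty":0,"tz":4,"turn":0},{"tx":2,"ty":0,"tz":4,"turn":0},{"tx":2,"ty":0,"tz":4,"turn":0},{"tx":3,"ty":0,"tz":4,"turn":0},{"tx":3,"ty":0,"tz":4,"turn":0}]' 255 6; python3 -m creep '[{"tx":4,"ty":0,"tz":4,"turn":0},{"tx":4,"ty":0,"tz":4,"turn":0},{"tx":4,"ty":0,"tz":4,"turn":0},{"tx":4,"ty":0,"tz":4,"turn":0},{"tx":4,"ty":0,"tz":4,"turn":0}]'; python3 w.py w31;python3 -c "
from h import *
s=capture('side')
cv2.imwrite('pics/s32.png',cv2.resize(s[190:320,220:380],None,fx=5,fy=4.6,interpolation=cv2.INTER_CUBIC))"
```

```text
time_s: 26.45
tool_pos: [0.4734, -0.011, 0.1433]
ee_rot: [-0.006, -3.141, -0.0]
force: [-4.2, 0.1, 8.2]
grip_width: 0.238
time_s: 26.95
tool_pos: [0.4533, -0.0109, 0.1232]
ee_rot: [-0.006, -3.141, -0.0]
force: [-3.5, -0.6, 4.7]
grip_width: 0.24
26.95 [ 0.4533 -0.0109  0.1232] xaxis 179.7759124902445 [-3.5331 -0.5943  4.7392] [-0.0161  0.4873 -0.0704] 0.24049589674884944
```

View pics/s32.png

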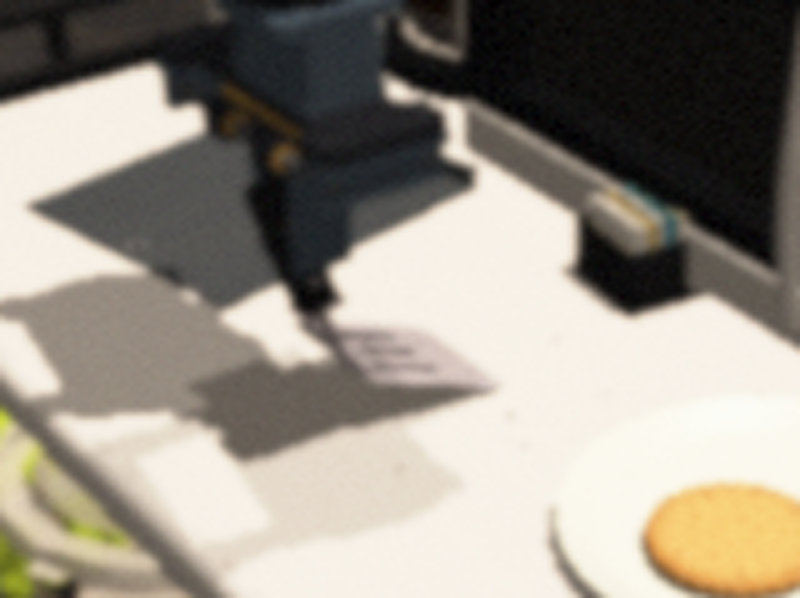

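```bash
python3 -m creep '[{"tx":4,"ty":0,"tz":5,"turn":0},{"tx":4,"ty":0,"tz":5,"turn":0},{"tx":4,"ty":0,"tz":5,"turn":0},{"tx":3,"ty":0,"tz":5,"turn":0},{"tx":3,"ty":0,"tz":5,"turn":0}]' 255 6; python3 -m creep '[{"tx":3,"ty":0,"tz":5,"turn":0},{"tx":3,"ty":0,"tz":5,"turn":0},{"tx":2,"ty":0,"tz":5,"turn":0},{"tx":0,"ty":0,"tz":0,"turn":0}]'; python3 w.py w33;python3 -c "
from h import *
s=capture('side')
cv2.imwrite('pics/s33.png',cv2.resize(s[190:320,220:380],None,fx=5,fy=4.6,interpolation=cv2.INTER_CUBIC))"
```

```text
time_s: 27.55
tool_pos: [0.4358, -0.0108, 0.0981]
ee_rot: [-0.006, -3.142, -0.0]
force: [-1.8, -0.2, 1.8]
grip_width: 0.242
time_s: 27.95
tool_pos: [0.4277, -0.0108, 0.0829]
ee_rot: [-0.006, -3.141, -0.0]
force: [-0.1, 0.3, -1.4]
grip_width: 0.24
27.95 [ 0.4277 -0.0108  0.0829] xaxis 179.77257458474625 [-0.0948  0.2848 -1.3898] [ 0.0068  0.1613 -0.0055] 0.2401373677399616
```

View pics/s33.png

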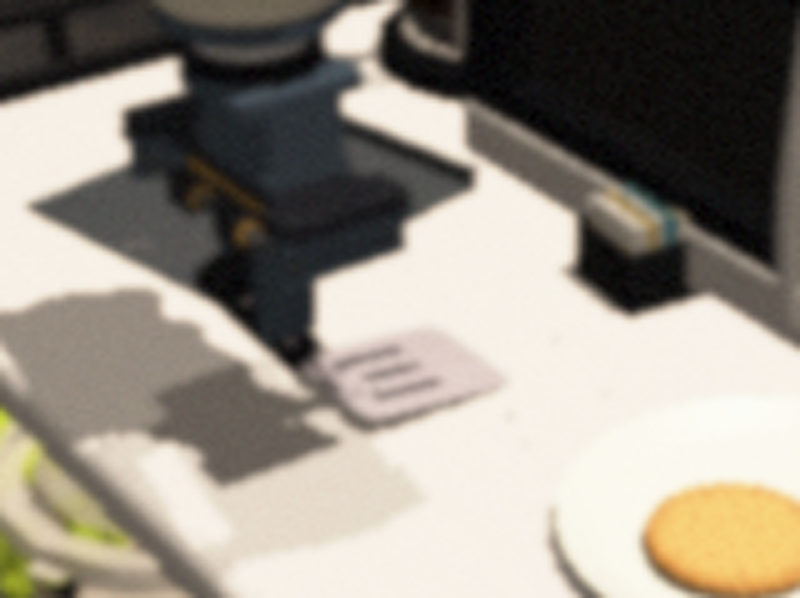

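```bash
python3 -m creep '[{"tx":1,"ty":0,"tz":4,"turn":0},{"tx":1,"ty":0,"tz":4,"turn":0},{"tx":0,"ty":0,"tz":3,"turn":0},{"tx":0,"ty":0,"tz":2,"turn":0},{"tx":0,"ty":0,"tz":0,"turn":0}]' 255 6; python3 w.py w34;python3 -c "
from h import *
s=capture('side')
cv2.imwrite('pics/s34.png',cv2.resize(s[240:300,260:340],None,fx=9,fy=9,interpolation=cv2.INTER_CUBIC))"
```

```text
time_s: 28.55
tool_pos: [0.426, -0.0108, 0.0702]
ee_rot: [-0.006, -3.141, -0.0]
force: [0.5, -0.1, -2.9]
grip_width: 0.241
28.55 [ 0.426  -0.0108  0.0702] xaxis 179.77214099633545 [ 0.5077 -0.0654 -2.9425] [ 0.0172  0.081  -0.012 ] 0.24097230911821976
```

View pics/s34.png

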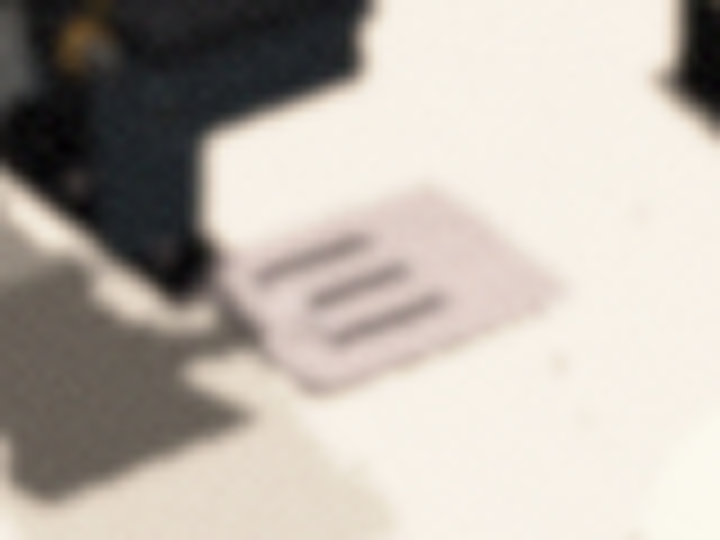

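```bash
python3 -m creep '[{"tx":0,"ty":0,"tz":1.5,"turn":0},{"tx":0,"ty":0,"tz":1,"turn":0},{"tx":0,"ty":0,"tz":0,"turn":0}]' 255 5; python3 w.py w34;python3 -m creep '[{"tx":0,"ty":0,"tz":1,"turn":0},{"tx":0,"ty":0,"tz":0,"turn":0}]' 255 4; python3 w.py w35
```

```text
time_s: 28.95
tool_pos: [0.4261, -0.0108, 0.0679]
ee_rot: [0.006, 3.142, -0.0]
force: [-1.0, 0.0, 0.4]
grip_width: 0.243
28.95 [ 0.4261 -0.0108  0.0679] xaxis 179.77600496831855 [-0.9981  0.0323  0.3913] [ 0.0055  0.1019 -0.0224] 0.24296176107935147
time_s: 29.2
tool_pos: [0.4261, -0.0108, 0.067]
ee_rot: [0.006, 3.142, -0.0]
force: [0.0, 0.9, -1.1]
grip_width: 0.239
29.2 [ 0.4261 -0.0108  0.067 ] xaxis 179.77979261810174 [ 0.0091  0.9125 -1.0897] [0.0144 0.0565 0.048 ] 0.2385501993574226
```

```bash
python3 -m creep '[{"tx":0,"ty":0,"tz":1,"turn":0},{"tx":0,"ty":0,"tz":0,"turn":0}]' 255 3; python3 w.py w35; python3 -m creep '[{"tx":0,"ty":0,"tz":0,"turn":0},{"tx":0,"ty":0,"tz":0,"turn":0},{"tx":0,"ty":0,"tz":0,"turn":0},{"tx":0,"ty":0,"tz":0,"turn":0},{"tx":0,"ty":0,"tz":0,"turn":0}]' 0 20;python3 -m creep '[{"tx":0,"ty":0,"tz":0,"turn":0},{"tx":0,"ty":0,"tz":0,"turn":0},{"tx":0,"ty":0,"tz":0,"turn":0},{"tx":0,"ty":0,"tz":0,"turn":0}]'; python3 w.py w36
```

```text
time_s: 29.45
tool_pos: [0.4261, -0.0108, 0.0659]
ee_rot: [-0.006, -3.142, -0.0]
force: [0.5, 0.1, -1.0]
grip_width: 0.24
29.45 [ 0.4261 -0.0108  0.0659] xaxis 179.7765810280493 [ 0.4819  0.1413 -1.0456] [-0.0079 -0.0017  0.0132] 0.2401358165031447
time_s: 30.0
tool_pos: [0.4261, -0.0108, 0.066]
ee_rot: [0.006, 3.141, -0.0]
force: [0.0, 0.8, -0.1]
grip_width: 0.648
time_s: 30.4
tool_pos: [0.4261, -0.0108, 0.066]
ee_rot: [0.006, 3.142, 0.0]
force: [1.0, -0.6, 0.7]
grip_width: 0.989
30.4 [ 0.4261 -0.0108  0.066 ] xaxis 179.77466482346495 [ 0.9905 -0.585   0.732 ] [ 0.0493 -0.038   0.0037] 0.9894055410059706
```

View pics/w36.png

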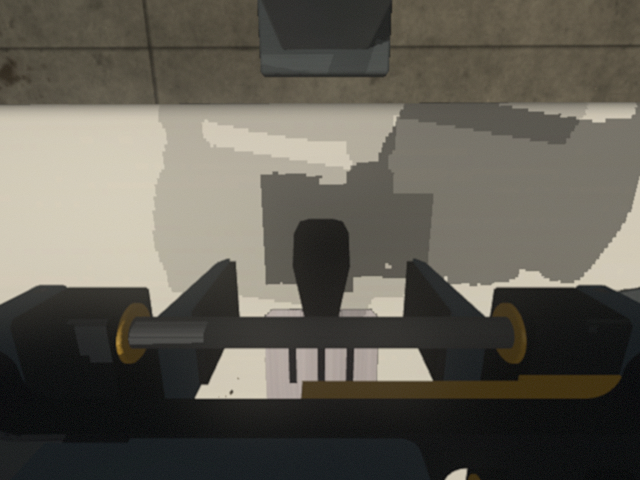

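Released; clear between the fingers. Retreat straight up, then aside, and check.

```bash
python3 -m creep '[{"tx":0,"ty":0,"tz":-10,"turn":0},{"tx":0,"ty":0,"tz":-25,"turn":0},{"tx":0,"ty":0,"tz":-40,"turn":0},{"tx":0,"ty":0,"tz":-40,"turn":0},{"tx":0,"ty":0,"tz":-30,"turn":0}]'; python3 -m creep '[{"tx":0,"ty":30,"tz":-20,"turn":0},{"tx":0,"ty":45,"tz":0,"turn":0},{"tx":0,"ty":45,"tz":0,"turn":0},{"tx":0,"ty":45,"tz":0,"turn":0},{"tx":0,"ty":45,"tz":0,"turn":0}]';python3 -m creep '[{"tx":0,"ty":45,"tz":0,"turn":0},{"tx":0,"ty":45,"tz":0,"turn":0},{"tx":0,"ty":30,"tz":0,"turn":0},{"tx":0,"ty":0,"tz":0,"turn":0}]';  python3 -c "
from h import *
np.set_printoptions(precision=4,suppress=True)
s=capture('side');t=capture('top');cv2.imwrite('pics/side37.png',s);cv2.imwrite('pics/top37.png',t)
cv2.imwrite('pics/s37.png',cv2.resize(s[190:370,230:450],None,fx=3.6,fy=3.3,interpolation=cv2.INTER_CUBIC))
cv2.imwrite('pics/t37.png',cv2.resize(t[180:310,140:480],None,fx=2.35,fy=2.35,interpolation=cv2.INTER_CUBIC))
t0=cv2.imread('pics/top0.png')
d=cv2.absdiff(cv2.GaussianBlur(t,(5,5),0),cv2.GaussianBlur(t0,(5,5),0)).max(2);d=((d>30)*255).astype(np.uint8)
for n,b in dict(plate=(200,282,336,418),sugar=(192,218,282,312),blue=(205,235,432,465),timer=(282,306,434,460),shaker=(195,225,148,178)).items(): print(n,(d[b[0]:b[1],b[2]:b[3]]>0).sum())
h=cv2.cvtColor(t,cv2.COLOR_BGR2HSV);m=cv2.inRange(h,(8,80,90),(30,255,255));m[:,:338]=0;m[:,418:]=0;m[:200]=0;m[282:]=0
c=max(cv2.findContours(m,0,1)[0],key=cv2.contourArea);e=cv2.fitEllipse(c);print(e,ray('top',e[0],.018),'plate ref .580 -.261 (same camera)')
print(read_state()['time_s'])
"
```

```text
time_s: 30.95
tool_pos: [0.4262, -0.0108, 0.214]
ee_rot: [0.006, 3.14, -0.001]
force: [-0.1, -0.5, -1.1]
grip_width: 1.002
time_s: 31.45
tool_pos: [0.4264, 0.201, 0.2319]
ee_rot: [0.006, 3.141, 0.0]
force: [1.5, -0.3, 0.2]
grip_width: 1.001
time_s: 31.85
tool_pos: [0.427, 0.3224, 0.2316]
ee_rot: [0.001, 3.141, 0.002]
force: [-0.1, 0.2, -0.3]
grip_width: 0.998
plate 841
sugar 0
blue 0
timer 0
shaker 0
((378.6153564453125, 249.01771545410156), (27.796810150146484, 28.137086868286133), 89.6480941772461) [[ 0.549  -0.2614  0.018 ]] plate ref .580 -.261 (same camera)
31.95
```

View pics/s37.png

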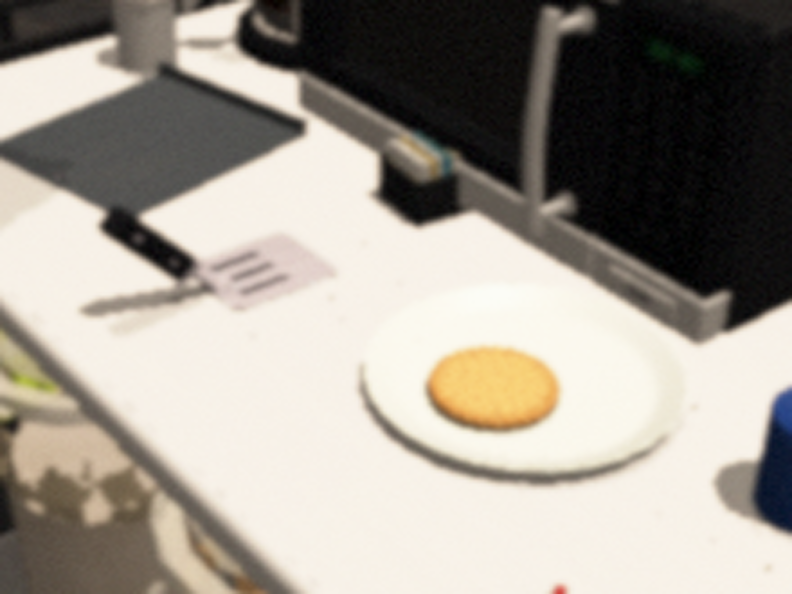

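View pics/t37.png

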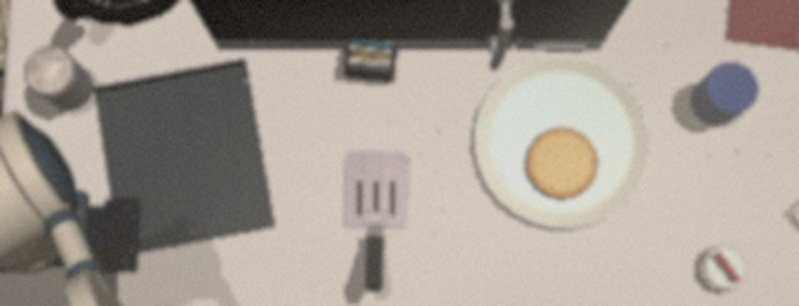

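```bash
python3 -c "
from h import *
for n in('top','side'):
    a=cv2.imread(f'pics/{n}0.png');b=cv2.imread(f'pics/{n}37.png')
    bx=(190,290,330,430) if n=='top' else (265,345,315,435)
    f=lambda i:np.float32(cv2.GaussianBlur(i,(3,3),0)[bx[0]:bx[1],bx[2]:bx[3],0])
    A,B=f(a),f(b);d=np.abs(A-B);print(n,'changed px',(d>30).sum(), [v for v in cv2.boundingRect(((d>30)*255).astype(np.uint8))])
hand_in()"
```

```text
top changed px 826 [32, 43, 33, 33]
side changed px 884 [0, 0, 71, 57]
the job is handed in; nothing more can be done
```

The shortbread is on the white plate, lying flat and right way up. The turner is laid down and released in the open space between the sheet and the plate. I handed the job in at about 32 s.

I gripped the turner's handle and slid the blade under the shortbread until the sheet's turned-up edge stopped it, then lifted it and carried it to the plate. The arm cannot tilt its tool, so I eased the grip force low over the plate to let the turner pivot nose-down. Then I drew the blade back from under the shortbread. I pressed the turner gently back flat on the bench, opened the fingers and moved the arm clear.

**Final checks**
- **Position:** the shortbread sits about 27–31 mm towards the robot from the plate's centre, so its rim reaches 76–80 mm out of the 90 mm flat radius.
- **Turner:** the blade looks flat on the bench and off the plate, though I only judged this by eye in the pictures.
- **Bystanders:** the sugar tin, flour shaker, blue tin and timer show no change in the top view.
- **Plate:** in the top view, the only change over the plate is a patch about as big as the shortbread. In the side view, the changed area runs to the corner of the crop, where the turner's blade first lay, so that check proves less.

**What disagreed or slipped**
- The side camera put points about 5–9 mm away from the top and wrist cameras; I corrected for this.
- The blade's nose slid back on the plate during the tilt, so I carried the shortbread about 45 mm forward on the tilted blade before letting it slide off.

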